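# Pack the glass plates in the carrying case and pin the keeper bar

## Robot

A 7-joint arm with a two-finger parallel gripper is mounted at the origin on the work surface; the furniture and walls round the work are solid. World frame = base frame: x ahead of the robot, y to its left, z up, the work surface at z = 0. Lengths are in m, angles in degrees, forces in N, time in s.
With the tool pointing down it reaches from about 0.425 to 0.875 m from the base axis. Payload 4.7 kg.
Tool frame: the origin (TCP) lies between the finger pads; the fingertips stand 14 mm ahead of it and the grasp point (between the pads) lies 5 mm behind it (env.tip_reach is the distance from the TCP to the fingertips, in m); z points along the fingers, y is the direction in which the jaws open and shut (so a half turn about z gives the same grasp; the last joint's range is limited). The gripper opens to 87 mm and grips with 3 to 60 N. Pads are 19 mm wide; open, the fingers measure 117 mm over their backs; the gripper's body (75 mm by 190 mm) begins 51 mm behind the grasp point.
Start: joints at [77.642, 18.392, -4.016, 83.108, 1.295, 78.541, -3.26], TCP at [0.148, -0.633, 0.237] pointing down, gripper open.
Joint ranges: [-163.93, 163.93], [-17.29, 119.83], [-79.2, 71.16], [3.27, 140.29], [-89.18, 269.18], [5.43, 117.66], [-154.24, 154.24]. Speed limits (degrees/s): [147.25, 147.25, 180, 180, 180, 180, 180].

## Interface

Orientations are given as [roll, pitch, yaw] about the fixed x, y, z axes, in that order (R = Rz(yaw) Ry(pitch) Rx(roll)).
In Python, from cell import env gives the robot as it stands. The module is installed in compiled form; this text tells all that it offers.
- The arm moves only by the shell command python3 -m pendant 'ROWS' [FORCE]. ROWS is JSON, a list of rows, each an object of numbers: "rx", "ry", "rz": the turn, a rotation vector about the tool's x, y, z in degrees; "tx", "ty", "tz": the shift along the tool's x, y, z in mm; "jaw": the finger opening in mm, from 0 to 87. In form: [{"rx": .., "ry": .., "rz": .., "tx": .., "ty": .., "tz": .., "jaw": ..}, ...]. A call has 1 to 20 rows; each row shifts and turns the commanded pose from where the row before left it, along the tool's axes as they then stand; what a row does not reach is not made up. A row lasts 1/12 s, in which the tool goes at most 41.7 mm and 7.16 degrees, less where a joint would pass 70% of its speed; a pose out of reach is approached as far as the arm can. A call with a gripper value outside its range is refused whole. The fingers move at their own pace and stop on an object; FORCE is the grip in N (left out, the last holds). Time passes only in rows, so rows that do not move let the fingers close. It gives the time, the measured TCP pose, the force and the opening at its end, in the units of the state.
- env.get_obs(): the state, without advancing time (a new reading comes with each control period).
- env.read_camera(name): name is "scene" or "top" or "wrist"; returns a dict with "img" (400x640x3 uint8, red, green, blue), "range_z" (400x640 float32, m along the optical axis (not along the pixel's ray), 0 where there is no reading), "vertical_fov" (degrees; the focal length in pixels is half the picture's height over the tangent of half this angle, whatever the lens; pixels are square), "cx", "cy" (the principal point, pixels), "world_to_cam" (4x4, takes a point from world to camera coordinates). Camera axes: x right, y up, looking along -z (the intrinsics and any distortion apply to the point x, -y, -z); pixel columns grow to the right and rows downward; lengths in m; the calibration is good to about 2 mm. A picture is of the moment at which its call begins.
- env.sign_off(): hands the job in, once; it reports no verdict.
The state is a dict: "time_s": time; "qpos": joint angles; "joint_velocities": joint speeds; "effort": joint torques, N m; "tool_pos": TCP position; "tool_rot": TCP orientation; "force": force on the tool from outside, world axes, zero at the start; "wrist_torque": the same for the moment, N m; "grip_width": finger opening in m.
Only numpy, scipy, OpenCV 4.12 (cv2) and the standard library are available. Lean on these libraries where they do the work, as an engineer would, in place of code of your own. Each camera call takes 0.05 s, during which the arm holds its last target.

## Task

Swing the unpinned red keeper bar of the empty metal carrying case well open, lift every glass plate up out of the wooden drying rack by its blue top edge and set it gently, upright, into the case, one plate to a slot, fully down. When all are in, swing the bar fully shut over them, then push the orange-headed pin down through the fork and the eye of the bar until its head rests on the fork. Plates and pin must never be tipped over, and the bottles, jar and tape roll standing about are to be left where they are.

Things in the scene. Friction and masses are not known exactly. Their poses are not given: they have to be found in the camera images.
- plate_a: upright glass plate, 6 mm thick (its x), 120 mm wide (its y), 110 mm high (z), 0.22 kg, with a blue plastic grip edging along its whole top edge: 10 mm thick, from 90 to 110 mm above the origin. Origin at the middle of the bottom edge. Two or three plates are there; at the start each stands in a slot of the rack. 
- plate_b: upright glass plate, 6 mm thick (its x), 120 mm wide (its y), 110 mm high (z), 0.22 kg, with a blue plastic grip edging along its whole top edge: 10 mm thick, from 90 to 110 mm above the origin. Origin at the middle of the bottom edge. Two or three plates are there; at the start each stands in a slot of the rack. 
- plate_c: upright glass plate, 6 mm thick (its x), 120 mm wide (its y), 110 mm high (z), 0.22 kg, with a blue plastic grip edging along its whole top edge: 10 mm thick, from 90 to 110 mm above the origin. Origin at the middle of the bottom edge. Two or three plates are there; at the start each stands in a slot of the rack. 
- rack: fixed wooden drying rack, 170 x 150 mm, origin under its centre; base top at z = 10 mm, on which the plates stand; three slots 9 mm wide at x = -52, 0 and +52 mm, running along y, cut in two cheeks (y = 44 to 70 mm either side) whose tops are 60 mm high. Plates stand across its x axis. (Left of the work a tall green desk lamp stands near robot x = 0.45, y = 0.41 m: keep the arm clear.)
- case: fixed aluminium carrying case, 226 x 156 mm, origin under its centre; floor at z = 12 mm; three slots 16 mm wide at x = -52, 0 and +52 mm, running along y, in black padded cheeks (y = 44 to 70 mm either side) whose tops are 62 mm high (outer side walls to 70 mm, y = +-75). Any plate fits any slot, either way round; its top then stands at z = 122 mm. Hinge post at x = -100, y = +40 mm, 151 mm high; fork post at the other end (x up to 129, y = 22 to 58 mm), 156 mm high.
- keeper (a joint): hinge angle of the red keeper bar on the case, in rad: 0 = shut (against its stop, along the case's +x over the plates at y = +40 mm, its eye between the two tines of the fork), growing as it swings level toward the case's +y; 1.4 = its limit. It turns about the vertical through case x = -100, y = +40 mm, is lightly stiff (0.06 N m) and stays where it is left. Bar 22 mm wide, underside 130 mm and top 142 mm above the case's origin; eye with 18 mm hole 195 mm from the hinge.
- keeper_grip (a point): a point on the axis of the bar's upright black peg handle (14 mm thick, standing 36 mm above the bar, up to 178 mm above the case's origin), 100 mm from the hinge; the point is 162 mm above the case's origin.
- fork_hole (a point): centre of the 17 mm hole in the fork, at the upper face of the upper tine, 156 mm above the case's origin. Tines 10 mm thick, 20 mm apart, holes in line and vertical.
- pin: steel pin standing in its stand; shank 12 mm thick and 50 mm long, tapered to 6 mm over the last 9 mm, orange cylindrical head 26 mm wide and 26 mm tall on top. Origin at the lower tip; z up along the pin; 0.08 kg. The pin, its head included, is 76 mm long.
- pin_collar (a point): centre of the underside of the pin's head, 50 mm above the pin's tip.
- pin_stand: loose dark wooden block 62 x 62 x 44 mm, 0.7 kg, with a 15 mm blind hole in which the pin stands with its tip 10 mm above the block's underside. Origin under its centre.
- brown_bottle: brown bottle with black cap, 48 mm wide, 105 mm high; leave it alone
- brown_bottle_small: small brown bottle, 40 mm wide, 88 mm high; leave it alone
- tape_roll: roll of tape lying flat, 118 mm wide, 25 mm high; leave it alone
- pigment_pot: jar with black lid, 56 mm wide, 52 mm high; leave it alone
There are look-alikes about, which are no part of the job. What is meant by the pin is not green, and is the smaller of those in its own colour.

How it is judged (in metres and radians):
On the way, in this order (a step that is already met when the one before it is completed fails the run):
1. every plate stands in a slot of the case (z of each of plate_a, plate_b, plate_c in the frame of case below 0.018 m and y of plate_a in the frame of case between -0.02 and 0.02 m and angle between each of plate_a, plate_b, plate_c's own z axis and vertical below 0.3 rad and angle between the x axis of each of plate_a, plate_b, plate_c and the x axis of case, either way round below 0.35 rad and (x of plate_a in the frame of case between -0.062 and -0.042 m or x of plate_a in the frame of case between -0.01 and 0.01 m or x of plate_a in the frame of case between 0.042 and 0.062 m) and y of plate_b in the frame of case between -0.02 and 0.02 m and (x of plate_b in the frame of case between -0.062 and -0.042 m or x of plate_b in the frame of case between -0.01 and 0.01 m or x of plate_b in the frame of case between 0.042 and 0.062 m) and y of plate_c in the frame of case between -0.02 and 0.02 m and (x of plate_c in the frame of case between -0.062 and -0.042 m or x of plate_c in the frame of case between -0.01 and 0.01 m or x of plate_c in the frame of case between 0.042 and 0.062 m) and horizontal distance between plate_a and plate_b above 0.03 m and horizontal distance between each of plate_b, plate_a and plate_c above 0.03 m), for 0.2 s.
2. the keeper bar is shut over the plates (all of step 1 and value of joint keeper below 0.03 rad), for 0.2 s.
3. the pin is through fork and eye, its head on the fork (all of step 2 and z of pin_collar in the frame of fork_hole between -0.006 and 0.004 m and horizontal distance between pin_collar and fork_hole below 0.006 m and angle between pin's own z axis and vertical below 0.15 rad), for 0.2 s.
At the end, for the whole second after the job is handed in: Every plate stands in its own slot of the case, down on the floor (within 6 mm), no more than 0.3 rad from upright; the keeper bar is within 0.03 rad of shut; the pin is down through fork and eye, its head within 4 mm of the fork and within 6 mm of the hole's axis; all at rest (all of step 3 and linear speed of each of plate_a, plate_b, plate_c, pin below 0.02 m/s); the robot touches nothing.
It fails at once if a plate is tipped more than 0.6 rad (angle between any of plate_a, plate_b, plate_c's own z axis and vertical above 0.6 rad).
It fails at once if the pin is tipped more than 0.8 rad (angle between pin's own z axis and vertical above 0.8 rad).
It fails at once if a plate falls or is rammed into the case (over 0.6 m/s within its slots, as after a drop of about 2 cm) ((horizontal distance between plate_a and case below 0.09 m and height (world z) of plate_a below 0.06 m and linear speed of plate_a above 0.6 m/s) or (horizontal distance between plate_b and case below 0.09 m and height (world z) of plate_b below 0.06 m and linear speed of plate_b above 0.6 m/s) or (horizontal distance between plate_c and case below 0.09 m and height (world z) of plate_c below 0.06 m and linear speed of plate_c above 0.6 m/s)).
It fails at once if a bystander is moved more than 3 cm (distance of any of brown_bottle, brown_bottle_small, tape_roll, pigment_pot from where it was at the start of the episode above 0.03 m).
Of plate_a, plate_b, plate_c only 2 to 3 are there at a start; the rules pass over those that are not, and their reading is None.
At some moment in a run one of pin_stand may be knocked a few centimetres aside while the robot is not near it.
It also fails if it takes over 208 s, if anything falls off the work surface, if the arm or the gripper's body presses on something with over 40 N, if the wrist force passes 120 N, or if a joint passes its speed limit or range.

## Working session

There is one attempt and no reset: what is moved stays moved. The work goes in short steps, Python scripts to look and compute and a shell command to move; the robot and the scene stay as the last step left them, time stands still between calls to the robot, and variables do not carry over. Pictures are saved under pics/ and viewed, and the job is handed in when it is done.

```bash
mkdir -p pics; ls
cat > h.py <<'E'
import numpy as np, cv2
from cell import env
def K(c):
    f=200/np.tan(np.radians(c["vertical_fov"])/2); return f,c["cx"],c["cy"]
def pt(c,u,v,z=None):
    f,cx,cy=K(c); z=c["range_z"][int(v),int(u)] if z is None else z
    p=np.array([(u-cx)/f*z,-(v-cy)/f*z,-z,1]); return (np.linalg.inv(c["world_to_cam"])@p)[:3]
def onz(c,u,v,h):
    a=pt(c,u,v,1.0); M=np.linalg.inv(c["world_to_cam"]); o=M[:3,3]; d=a-o
    return o+d*(h-o[2])/d[2]
def cloud(c):
    f,cx,cy=K(c); v,u=np.mgrid[0:400,0:640]; z=c["range_z"]
    P=np.stack([(u-cx)/f*z,-(v-cy)/f*z,-z,np.ones_like(z)],-1)
    return (P@np.linalg.inv(c["world_to_cam"]).T)[...,:3]
def proj(c,p):
    f,cx,cy=K(c); q=c["world_to_cam"]@np.append(p,1); return cx+f*q[0]/-q[2], cy-f*q[1]/-q[2]
def save(c,n): cv2.imwrite("pics/"+n,c["img"][...,::-1])
def crop(c,n,u0,v0,u1,v1,s): cv2.imwrite("pics/"+n,cv2.resize(c["img"][v0:v1,u0:u1,::-1],None,fx=s,fy=s,interpolation=cv2.INTER_CUBIC))
E
python3 - <<'E'
from h import *
for n in ["scene","top","wrist"]:
    c=env.read_camera(n); save(c,n+"0.png"); print(n,{k:v for k,v in c.items() if k not in("img","range_z")}, (c["range_z"]>0).mean())
print(env.get_obs())
E
```

```text
pics
scene {'vertical_fov': 57.98283277268691, 'cx': 320.93851343804073, 'cy': 201.27889541208583, 'world_to_cam': array([[-0.81459045, -0.58001554, -0.00493617,  0.24302082],
       [ 0.33624499, -0.47913221,  0.81078458, -0.38801589],
       [-0.47263273,  0.65879761,  0.58532385, -0.64264919],
       [ 0.        ,  0.        ,  0.        ,  1.        ]])} 0.99583984375
top {'vertical_fov': 54.93001751107823, 'cx': 313.653995931994, 'cy': 200.74441241324413, 'world_to_cam': array([[ 0.03006657, -0.99928972, -0.02271674, -0.2431575 ],
       [ 0.99638016,  0.0281556 ,  0.08021121, -0.48364662],
       [-0.07951463, -0.02504618,  0.996519  , -1.17431458],
       [ 0.        ,  0.        ,  0.        ,  1.        ]])} 0.99597265625
wrist {'vertical_fov': 62.370098560711085, 'cx': 319.0380384685859, 'cy': 198.21364607615055, 'world_to_cam': array([[ 0.22814637, -0.97362341, -0.00258617, -0.64868699],
       [ 0.93573474,  0.2200003 , -0.27568163,  0.03273838],
       [ 0.26897904,  0.06047579,  0.96124552, -0.39155628],
       [ 0.        ,  0.        ,  0.        ,  1.        ]])} 0.99605078125
{'time_s': 0.15, 'qpos': array([77.64164728, 18.42997785, -4.01492924, 83.157159  ,  1.29571238,
       78.54247011, -3.25995064]), 'joint_velocities': array([-0.00632774, -0.10715271,  0.00343797, -0.26982366,  0.04006463,
       -0.02414872, -0.05580901]), 'effort': array([-5.35510571e-05, -4.91796613e+01, -4.04508077e-01, -3.12877643e+01,
       -6.39586709e-02,  4.05277906e-02,  8.61028684e-05]), 'tool_pos': array([ 0.1479095 , -0.63254305,  0.23571982]), 'tool_rot': array([-1.79915647e+02,  5.94593065e-03,  1.31673331e+01]), 'force': array([ 0.75324106, -0.0387391 ,  0.58363097]), 'wrist_torque': array([ 0.01754817, -0.00661951, -0.02477643]), 'grip_width': 0.08725738901853863}
```

View pics/scene0.png

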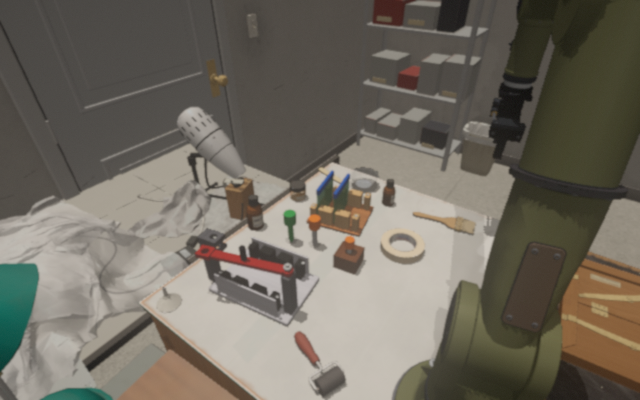

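View pics/top0.png

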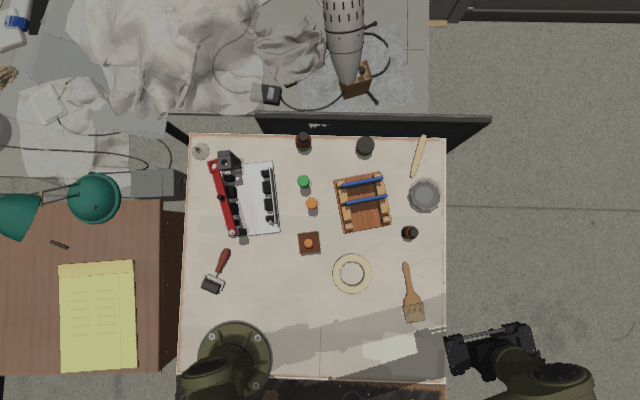

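View pics/wrist0.png

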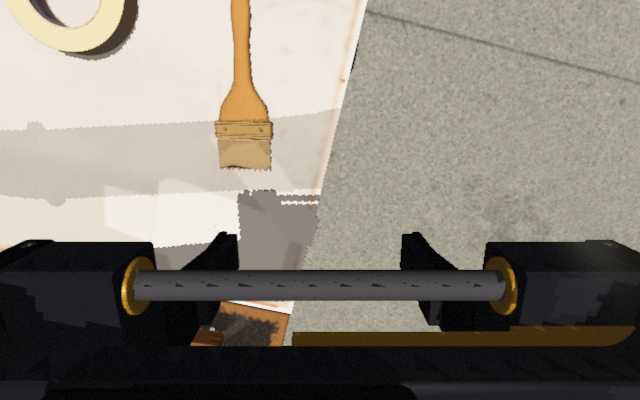

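Run:
```python
from h import *
c=env.read_camera("top"); crop(c,"top1.png",180,120,450,300,2.9)
s=env.read_camera("scene"); crop(s,"scene1.png",180,160,460,330,2.8)
C=cloud(c)
for u,v in [(308,243),(312,203),(303,181),(221,195),(213,162),(233,234),(362,181),(365,200),(228,158),(352,273),(190,300),(440,300),(440,140)]: print(u,v,C[v,u].round(3))
C=cloud(s)
for u,v in [(350,242),(315,220),(290,215),(240,256),(205,247),(290,268),(325,186),(344,186)]: print(u,v,C[v,u].round(3))
```

```text
308 243 [ 0.362 -0.218  0.086]
312 203 [ 0.477 -0.226  0.097]
303 181 [ 0.54  -0.199  0.1  ]
221 195 [0.487 0.018 0.172]
213 162 [0.582 0.055 0.137]
233 234 [ 0.382 -0.014  0.15 ]
362 181 [ 0.542 -0.367  0.118]
365 200 [ 0.489 -0.376  0.118]
228 158 [0.591 0.008 0.157]
352 273 [ 0.272 -0.354  0.   ]
190 300 [0.173 0.144 0.002]
440 300 [ 0.199 -0.623  0.001]
440 140 [ 0.695 -0.621  0.001]
350 242 [ 0.356 -0.207  0.084]
315 220 [ 0.47  -0.215  0.095]
290 215 [ 0.535 -0.19   0.099]
240 256 [0.484 0.032 0.155]
205 247 [0.58  0.048 0.14 ]
290 268 [ 0.381 -0.007  0.147]
325 186 [ 0.538 -0.359  0.099]
344 186 [ 0.49  -0.387  0.103]
```

View pics/top1.png

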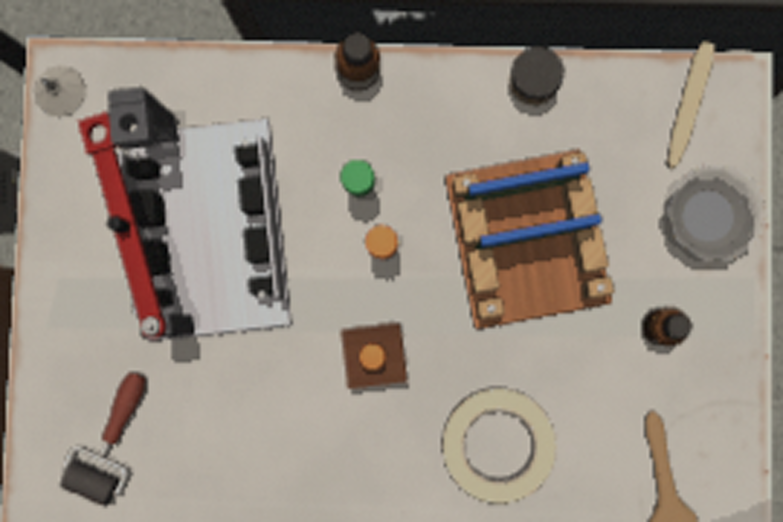

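View pics/scene1.png

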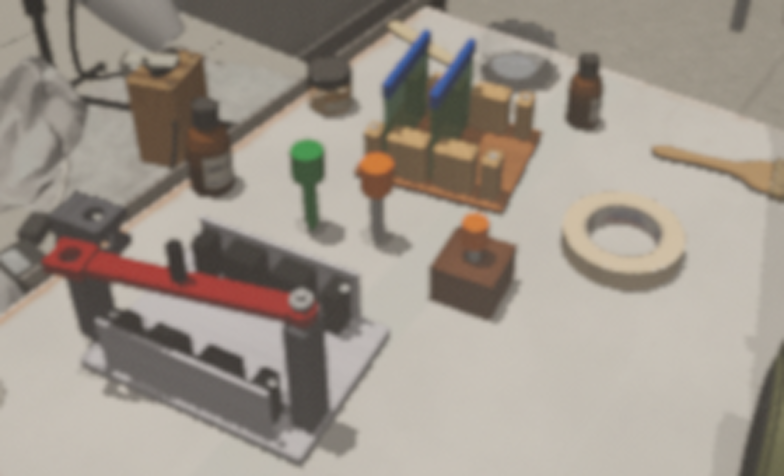

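```bash
python3 - <<'E'
from h import *
c=env.read_camera("wrist"); M=np.linalg.inv(c["world_to_cam"])
o=env.get_obs(); from scipy.spatial.transform import Rotation as R
r=R.from_euler('xyz',o["tool_rot"],degrees=True).as_matrix()
print("cam in tool",r.T@(M[:3,3]-o["tool_pos"]),"look",r.T@-M[:3,2], env.tip_reach)
E
python3 -m pendant '[{"tz":-10,"rz":-6.7},{"tz":-10,"rz":-6.7},{"tz":-10,"rz":-6.7},{"tz":-10,"rz":-6.7},{"tz":-10,"rz":-6.7},{"tz":-10,"rz":-6.7},{"tz":-10,"rz":-6.7},{"tz":-10,"rz":-6.7},{"tz":-10,"rz":-6.7},{"tz":-10,"rz":-6.7},{"tz":-10,"rz":-6.7},{"tz":-10,"rz":-6.7},{"tz":-10,"rz":-6.7}]'
python3 -c "
from cell import env;print(env.get_obs()['qpos'])"
```

```text
cam in tool [ 0.07675918 -0.00016204 -0.14800604] look [-0.27560761 -0.0009731   0.96126973] 0.014
[77.64150216 18.40895115 -4.01512225 83.12874217  1.29387492 78.54195821
 -3.26177941]invalid input at $[0]: expected keys rx, ry, rz, tx, ty, tz, jaw
```

```bash
python3 -m pendant '[{"rx":0,"ry":0,"rz":-6.7,"tx":0,"ty":0,"tz":-10,"jaw":87},{"rx":0,"ry":0,"rz":-6.7,"tx":0,"ty":0,"tz":-10,"jaw":87},{"rx":0,"ry":0,"rz":-6.7,"tx":0,"ty":0,"tz":-10,"jaw":87},{"rx":0,"ry":0,"rz":-6.7,"tx":0,"ty":0,"tz":-10,"jaw":87},{"rx":0,"ry":0,"rz":-6.7,"tx":0,"ty":0,"tz":-10,"jaw":87},{"rx":0,"ry":0,"rz":-6.7,"tx":0,"ty":0,"tz":-10,"jaw":87},{"rx":0,"ry":0,"rz":-6.7,"tx":0,"ty":0,"tz":-10,"jaw":87},{"rx":0,"ry":0,"rz":-6.7,"tx":0,"ty":0,"tz":-10,"jaw":87},{"rx":0,"ry":0,"rz":-6.7,"tx":0,"ty":0,"tz":-10,"jaw":87},{"rx":0,"ry":0,"rz":-6.7,"tx":0,"ty":0,"tz":-10,"jaw":87},{"rx":0,"ry":0,"rz":-6.7,"tx":0,"ty":0,"tz":-10,"jaw":87},{"rx":0,"ry":0,"rz":-6.7,"tx":0,"ty":0,"tz":-10,"jaw":87},{"rx":0,"ry":0,"rz":-6.7,"tx":0,"ty":0,"tz":-10,"jaw":87}]'
python3 -c "
from cell import env;print(env.get_obs()['qpos'])"
```

```text
time_s: 1.38
tool_pos: [0.148, -0.6329, 0.367]
tool_rot: [-180.0, -0.0, 100.6]
force: [-0.7, 0.1, -0.2]
grip_width: 0.087
[ 85.34905323  17.75071876 -14.73539273  69.71593399   4.45838913
  93.07503257  82.12379848]
```

```bash
python3 -m pendant '[{"rx":0,"ry":0,"rz":0,"tx":13,"ty":26,"tz":-2,"jaw":87},{"rx":0,"ry":0,"rz":0,"tx":13,"ty":26,"tz":-2,"jaw":87},{"rx":0,"ry":0,"rz":0,"tx":13,"ty":26,"tz":-2,"jaw":87},{"rx":0,"ry":0,"rz":0,"tx":13,"ty":26,"tz":-2,"jaw":87},{"rx":0,"ry":0,"rz":0,"tx":13,"ty":26,"tz":-2,"jaw":87},{"rx":0,"ry":0,"rz":0,"tx":13,"ty":26,"tz":-2,"jaw":87},{"rx":0,"ry":0,"rz":0,"tx":13,"ty":26,"tz":-2,"jaw":87},{"rx":0,"ry":0,"rz":0,"tx":13,"ty":26,"tz":-2,"jaw":87},{"rx":0,"ry":0,"rz":0,"tx":13,"ty":26,"tz":-2,"jaw":87},{"rx":0,"ry":0,"rz":0,"tx":13,"ty":26,"tz":-2,"jaw":87},{"rx":0,"ry":0,"rz":0,"tx":13,"ty":26,"tz":-2,"jaw":87},{"rx":0,"ry":0,"rz":0,"tx":13,"ty":26,"tz":-2,"jaw":87},{"rx":0,"ry":0,"rz":0,"tx":13,"ty":26,"tz":-2,"jaw":87},{"rx":0,"ry":0,"rz":0,"tx":13,"ty":26,"tz":-2,"jaw":87},{"rx":0,"ry":0,"rz":0,"tx":13,"ty":26,"tz":-2,"jaw":87}]'
python3 - <<'E'
from h import *
print(env.get_obs()['qpos'])
c=env.read_camera("wrist"); save(c,"w1.png")
E
```

```text
time_s: 2.63
tool_pos: [0.4979, -0.3706, 0.3967]
tool_rot: [-180.0, 0.0, 100.3]
force: [-0.2, -0.5, -0.4]
grip_width: 0.0869
[ 56.43641553  15.62129226 -29.13786711  70.31946041   7.59168279
  95.89430782  39.24285241]
```

View pics/w1.png

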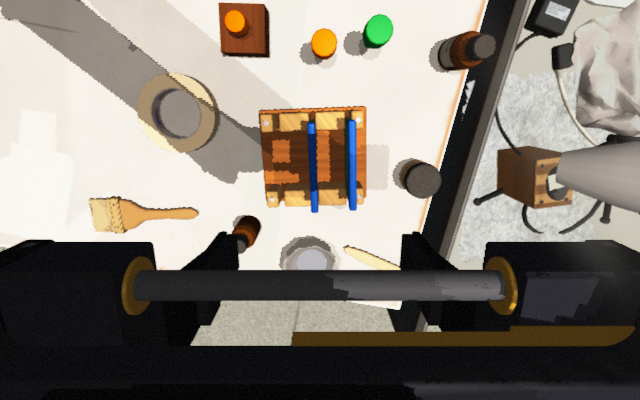

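```bash
cat >> h.py <<'E'
def blue(c,rng=None):
    hsv=cv2.cvtColor(c["img"],cv2.COLOR_RGB2HSV); m=((hsv[...,0]>105)&(hsv[...,0]<130)&(hsv[...,1]>140)&(hsv[...,2]>60)).astype(np.uint8)
    n,l,s,_=cv2.connectedComponentsWithStats(m); C=cloud(c); out=[]
    for i in range(1,n):
        if s[i,4]<60: continue
        P=C[l==i]; zt=np.percentile(P[:,2],60)
        P=P[np.abs(P[:,2]-zt)<0.008]
        (cx,cy),(w,h),a=cv2.minAreaRect((P[:,:2]*1000).astype(np.float32))
        d=np.linalg.svd(P[:,:2]-P[:,:2].mean(0),full_matrices=False)[2][0]
        out.append((s[i].tolist(),"mean",P.mean(0).round(4),"rect c",(round(cx,1),round(cy,1)),"wh",(round(w,1),round(h,1)),"dir",np.degrees(np.arctan2(d[1],d[0])).round(2)))
    return out
E
python3 - <<'E'
from h import *
for n in ["wrist","top","scene"]:
    c=env.read_camera(n)
    for b in blue(c): print(n,*b)
E
```

```text
wrist [342, 125, 8, 90, 672] mean [ 0.5415 -0.3636  0.1195] rect c (542.0, -365.4) wh (8.6, 117.9) dir -77.31
wrist [302, 127, 10, 90, 617] mean [ 0.4917 -0.3761  0.1197] rect c (492.4, -378.3) wh (9.6, 117.7) dir 102.42
top [13, 17, 14, 13, 117] mean [ 1.1329  0.8817 -0.1328] rect c (1133.5, 884.6) wh (49.6, 37.9) dir -115.32
```

```bash
python3 -m pendant '[{"rx":0,"ry":0,"rz":0,"tx":25,"ty":2,"tz":-2,"jaw":87},{"rx":0,"ry":0,"rz":0,"tx":25,"ty":2,"tz":-2,"jaw":87},{"rx":0,"ry":0,"rz":0,"tx":25,"ty":2,"tz":-2,"jaw":87},{"rx":0,"ry":0,"rz":0,"tx":25,"ty":2,"tz":-2,"jaw":87},{"rx":0,"ry":0,"rz":0,"tx":25,"ty":2,"tz":-2,"jaw":87},{"rx":0,"ry":0,"rz":0,"tx":25,"ty":2,"tz":-2,"jaw":87},{"rx":0,"ry":0,"rz":0,"tx":25,"ty":2,"tz":-2,"jaw":87},{"rx":0,"ry":0,"rz":0,"tx":25,"ty":2,"tz":-2,"jaw":87},{"rx":0,"ry":0,"rz":0,"tx":25,"ty":2,"tz":-2,"jaw":87},{"rx":0,"ry":0,"rz":0,"tx":25,"ty":2,"tz":-2,"jaw":87},{"rx":0,"ry":0,"rz":0,"tx":25,"ty":2,"tz":-2,"jaw":87},{"rx":0,"ry":0,"rz":0,"tx":25,"ty":2,"tz":-2,"jaw":87},{"rx":0,"ry":0,"rz":0,"tx":25,"ty":2,"tz":-2,"jaw":87},{"rx":0,"ry":0,"rz":0,"tx":25,"ty":2,"tz":-2,"jaw":87},{"rx":0,"ry":0,"rz":0,"tx":25,"ty":2,"tz":-2,"jaw":87}]'
python3 - <<'E'
from h import *
print(env.get_obs()['qpos'])
c=env.read_camera("wrist"); save(c,"w2.png"); C=cloud(c); np.save("C2.npy",C)
v=(C[...,2]*1000).clip(0,200)/200*255
cv2.imwrite("pics/w2h.png",cv2.applyColorMap(v.astype(np.uint8),cv2.COLORMAP_JET))
E
```

```text
time_s: 4.08
tool_pos: [0.4592, 0.0023, 0.4268]
tool_rot: [180.0, 0.1, 100.1]
force: [0.4, -1.0, -0.3]
grip_width: 0.0872
[ 45.08093502  -6.63077679 -43.15363479  87.38077233  -4.49108061
  97.41758154  11.61069402]
```

View pics/w2.png

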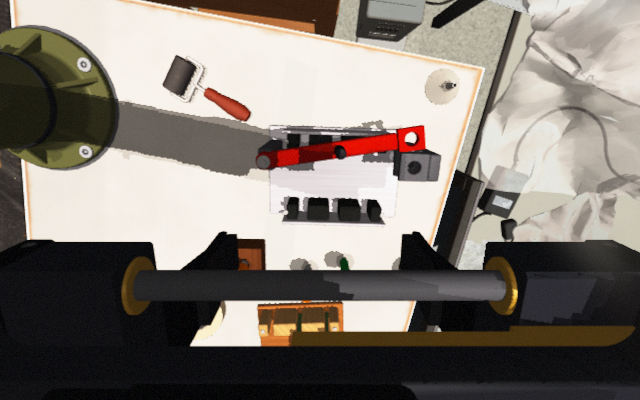

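View pics/w2h.png

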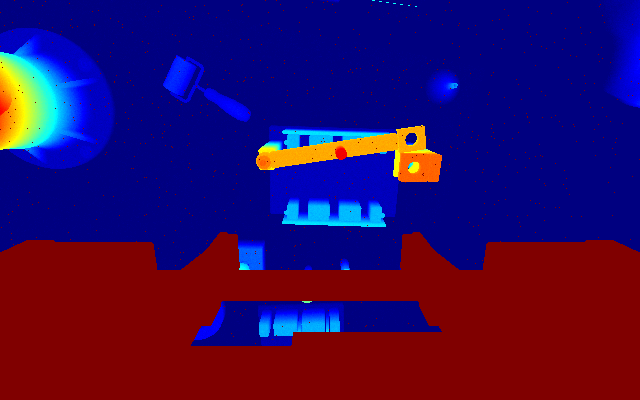

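Run:
```python
from h import *
C=np.load("C2.npy"); v,u=np.mgrid[0:400,0:640]
R=(u>240)&(u<460)&(v>100)&(v<235)
def show(n,P):
    r=cv2.minAreaRect((P[:,:2]*1000).astype(np.float32)); print(n,len(P),P.mean(0).round(4),np.round(r[0],1),np.round(r[1],1),round(r[2],2))
fk=C[R&(C[...,2]>0.152)&(C[...,2]<0.160)&(u>385)]; show("fork",fk)
bar=C[R&(C[...,2]>0.137)&(C[...,2]<0.1465)]; show("bar",bar)
peg=C[R&(C[...,2]>0.172)&(u>320)]; show("peg",peg)
hg=C[R&(C[...,2]>0.147)&(C[...,2]<0.155)&(u<290)]; show("hinge",hg)
ch=C[R&(C[...,2]>0.057)&(C[...,2]<0.073)&(v>190)]; show("cheek-y",ch)
w=ch[ch[:,2]>0.067]; show("wall-y",w); d=np.linalg.svd(w[:,:2]-w[:,:2].mean(0),full_matrices=False)[2][0]; print("wall dir",np.degrees(np.arctan2(d[1],d[0])))
k=ch[ch[:,2]<0.065]; 
a=np.radians(6.5); 
ch2=C[R&(C[...,2]>0.057)&(C[...,2]<0.073)&(v<160)]; show("cheek+y",ch2)
w2=ch2[ch2[:,2]>0.067]; show("wall+y",w2)
# hole: find in fork mask
m=(R&(C[...,2]>0.150)&(C[...,2]<0.160)&(u>385)).astype(np.uint8)
cs,h=cv2.findContours(m,cv2.RETR_CCOMP,cv2.CHAIN_APPROX_NONE)
for i,c in enumerate(cs):
    if h[0][i][3]>=0 and cv2.contourArea(c)>15: print("hole",c.reshape(-1,2).mean(0),cv2.contourArea(c),onz(env.read_camera("wrist"),*c.reshape(-1,2).mean(0),0.156))
# slots profile on -y cheek tops
P=ch[(ch[:,2]<0.0655)&(ch[:,2]>0.058)]
d=d*np.sign(d[0]); s=P[:,:2]@d; print(np.round(np.histogram(s,bins=np.arange(s.min(),s.max()+.003,.003)),3)[0].astype(int).tolist(), s.min().round(4));
```

```text
fork 997 [0.5892 0.0221 0.1558] [589.4  21.7] [52.7 36.4] 8.84
bar 2639 [0.4927 0.028  0.1418] [494.   12.7] [235.3  56.2] 19.65
peg 216 [0.4747 0.0423 0.352 ] [471.3  41.4] [22.6 83.7] 49.17
hinge 115 [ 0.3893 -0.0067  0.151 ] [388.8  -7. ] [16.5 16.2] 54.66
cheek-y 1534 [ 0.5021 -0.093   0.0633] [501.3 -91.8] [168.7  32.1] 8.4
wall-y 318 [ 0.5032 -0.1039  0.0694] [ 503.3 -104.4] [167.8   5.8] 8.36
wall dir 8.20136274962611
cheek+y 866 [0.4585 0.0293 0.0648] [468.8  24.2] [186.9  31.1] 8.02
wall+y 334 [0.4683 0.0364 0.0696] [462.6  35.2] [175.8  26.2] 18.22
hole [413.52777778 167.11111111] 132.0 [0.5805642  0.02888299 0.156     ]Traceback (most recent call last):
  File "<stdin>", line 23, in <module>
    return _wrapfunc(a, 'round', decimals=decimals, out=out)
    return _wrapit(obj, method, *args, **kwds)
    conv = _array_converter(obj)
ValueError: setting an array element with a sequence. The requested array has an inhomogeneous shape after 1 dimensions. The detected shape was (2,) + inhomogeneous part.
```

Run:
```python
from h import *
c=env.read_camera("wrist"); C=cloud(c); C0=np.load("C2.npy"); print(np.abs(C-C0).max())
for u,v in [(402,160),(425,160),(436,160),(425,175),(402,175),(413,167),(413,155),(413,178)]: print(u,v,C0[v,u].round(4),onz(c,u,v,.156).round(4))
crop(c,"w2z.png",240,110,460,240,3.6)
```

```text
1.4668975711024426
402 160 [0.5632 0.0275 0.1574] [0.5641 0.0324 0.156 ]
425 160 [0.5924 0.0325 0.1561] [0.593  0.0378 0.156 ]
436 160 [0.6061 0.035  0.1564] [0.6069 0.0403 0.156 ]
425 175 [0.5975 0.0136 0.1562] [0.5983 0.0188 0.156 ]
402 175 [0.5683 0.0084 0.156 ] [0.569  0.0134 0.156 ]
413 167 [0.5893 0.0169 0.1254] [0.5803 0.0262 0.156 ]
413 155 [0.5763 0.0358 0.1541] [0.5762 0.0412 0.156 ]
413 178 [0.5831 0.0071 0.1566] [0.584  0.0121 0.156 ]
```

View pics/w2z.png

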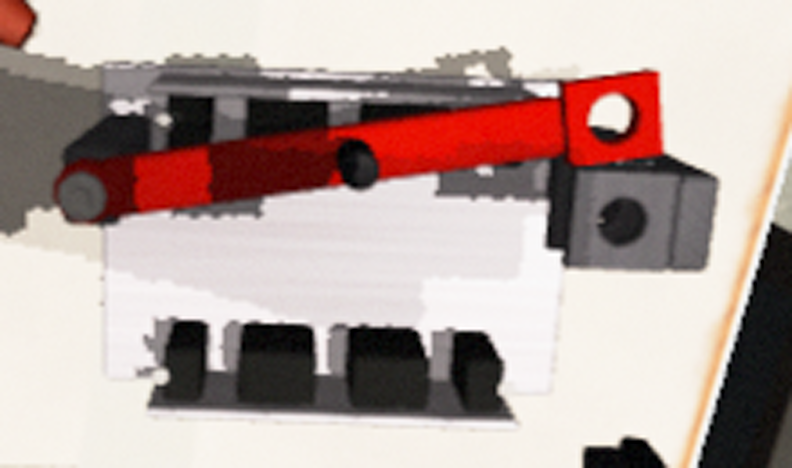

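```bash
cat > casefit.py <<'E'
from h import *
def fit(c,verbose=True):
    C=cloud(c); v,u=np.mgrid[0:400,0:640]
    x,y,z=C[...,0],C[...,1],C[...,2]
    R=(x>0.3)&(x<0.68)&(y>-0.15)&(y<0.2)&(v<240)
    def rect(m,n):
        P=C[m]; 
        if len(P)<10: print(n,"none"); return None
        r=cv2.minAreaRect((P[:,:2]*1000).astype(np.float32)); 
        print(n,len(P),P.mean(0).round(4),np.round(r[0],1),np.round(r[1],1),round(r[2],2)); return r
    rect(R&(z>.153)&(z<.159)&(x>.5),"fork"); rect(R&(z>.137)&(z<.1465),"bar"); rect(R&(z>.165)&(z<.185)&(x<.55),"peg")
    rect(R&(z>.1475)&(z<.155)&(x<.43),"hinge"); rect(R&(z>.067)&(z<.073)&(y<-.05),"wall-")
    m=(R&(z>0.152)&(z<0.160)&(x>.5)).astype(np.uint8)
    cs,h=cv2.findContours(m,cv2.RETR_CCOMP,cv2.CHAIN_APPROX_NONE)
    for i,k in enumerate(cs):
        if h[0][i][3]>=0 and cv2.contourArea(k)>40: print("hole",k.reshape(-1,2).mean(0),cv2.contourArea(k),onz(c,*k.reshape(-1,2).mean(0),0.156))
    return C
E
python3 - <<'E'
from casefit import *
c=env.read_camera("wrist");c=env.read_camera("wrist"); fit(c); print(env.get_obs()["tool_pos"],env.get_obs()["joint_velocities"].round(2))
t=env.read_camera("top"); fit(t)
E
```

```text
fork 988 [0.5894 0.022  0.1559] [588.9  21.7] [52.  36.1] 8.18
bar 2612 [0.4928 0.0281 0.1418] [493.9  16. ] [236.6  53.8] 18.07
peg 115 [0.4829 0.025  0.1768] [483.   24.7] [13.3 12.7] 12.41
hinge 120 [ 0.3892 -0.0065  0.151 ] [389.3  -7.5] [16.6 17. ] 7.7
wall- 316 [ 0.5047 -0.1037  0.0694] [ 504.1 -104.1] [168.    5.7] 8.16
hole [413.76315789 166.97368421] 141.0 [0.58101738 0.02081977 0.156     ]
[0.45956767 0.00091294 0.42654571] [ 0.3   0.75  0.8   0.01 -0.05  0.08 -0.11]
fork 178 [0.5882 0.0204 0.1554] [588.3  20.9] [52. 36.] 9.47
bar 542 [0.4895 0.0246 0.1407] [492.7  26. ] [234.9  68.5] 7.1
peg 27 [0.4824 0.0222 0.175 ] [482.6  23.2] [12.  12.5] 47.75
hinge 28 [ 0.3885 -0.0091  0.1506] [388.9  -8.2] [13.7 16.4] 1.78
wall- 79 [ 0.5038 -0.1044  0.0692] [502.2 -97.1] [168.6  21.3] 8.18
```

```bash
python3 -m pendant '[{"rx":0,"ry":0,"rz":0,"tx":5,"ty":7,"tz":20,"jaw":87},{"rx":0,"ry":0,"rz":0,"tx":5,"ty":7,"tz":20,"jaw":70},{"rx":0,"ry":0,"rz":0,"tx":5,"ty":7,"tz":20,"jaw":60},{"rx":0,"ry":0,"rz":0,"tx":4,"ty":6.5,"tz":20,"jaw":50},{"rx":0,"ry":0,"rz":0,"tx":0,"ty":0,"tz":20,"jaw":50},{"rx":0,"ry":0,"rz":0,"tx":0,"ty":0,"tz":20,"jaw":50},{"rx":0,"ry":0,"rz":0,"tx":0,"ty":0,"tz":20,"jaw":50},{"rx":0,"ry":0,"rz":0,"tx":0,"ty":0,"tz":20,"jaw":50},{"rx":0,"ry":0,"rz":0,"tx":0,"ty":0,"tz":20,"jaw":50},{"rx":0,"ry":0,"rz":0,"tx":0,"ty":0,"tz":20,"jaw":50},{"rx":0,"ry":0,"rz":0,"tx":0,"ty":0,"tz":20,"jaw":50},{"rx":0,"ry":0,"rz":0,"tx":0,"ty":0,"tz":0,"jaw":50},{"rx":0,"ry":0,"rz":0,"tx":0,"ty":0,"tz":0,"jaw":50}]' 10
python3 - <<'E'
from h import *
print(env.get_obs()['qpos'],env.get_obs()["tool_pos"])
c=env.read_camera("wrist"); save(c,"w3.png")
E
```

```text
time_s: 5.47
tool_pos: [0.4828, 0.025, 0.2058]
tool_rot: [-179.9, -0.1, 100.1]
force: [-0.4, -0.0, -0.0]
grip_width: 0.0499
[ 42.04372447   1.21178414 -48.09194229 106.95648754   0.89462052
  72.37636138   3.82453032] [0.48281177 0.02499437 0.20579747]
```

View pics/w3.png

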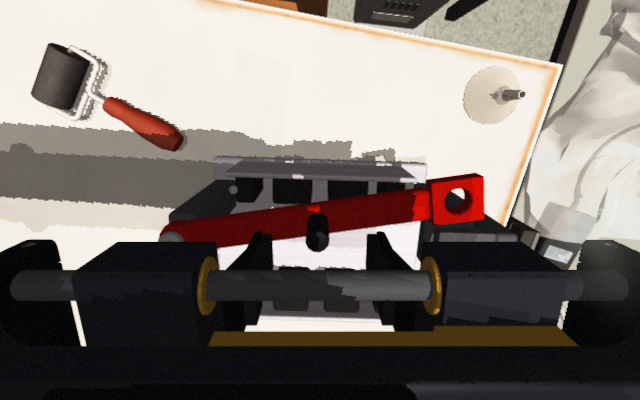

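```bash
python3 -m pendant '[{"rx":0,"ry":0,"rz":0,"tx":0,"ty":0,"tz":14,"jaw":50},{"rx":0,"ry":0,"rz":0,"tx":0,"ty":0,"tz":14,"jaw":50},{"rx":0,"ry":0,"rz":0,"tx":0,"ty":0,"tz":14,"jaw":50},{"rx":0,"ry":0,"rz":0,"tx":0,"ty":0,"tz":0,"jaw":30},{"rx":0,"ry":0,"rz":0,"tx":0,"ty":0,"tz":0,"jaw":14},{"rx":0,"ry":0,"rz":0,"tx":0,"ty":0,"tz":0,"jaw":8},{"rx":0,"ry":0,"rz":0,"tx":0,"ty":0,"tz":0,"jaw":8},{"rx":0,"ry":0,"rz":0,"tx":0,"ty":0,"tz":0,"jaw":8},{"rx":0,"ry":0,"rz":0,"tx":0,"ty":0,"tz":0,"jaw":8}]' 10
python3 - <<'E'
import numpy as np
from cell import env
o=env.get_obs();print(o['qpos'],o["tool_pos"])
H=np.array([.389,-.007]); p=o["tool_pos"][:2]-H; r=np.hypot(*p);a=np.degrees(np.arctan2(p[1],p[0]));print(r,a)
y=np.radians(100.1);X=np.array([np.cos(y),np.sin(y)]);Y=np.array([np.sin(y),-np.cos(y)])
prev=o["tool_pos"][:2]
for th in np.linspace(a,74,12)[1:]:
    q=H+.1*np.array([np.cos(np.radians(th)),np.sin(np.radians(th))]); d=(q-prev)*1000; prev=q; print(round(th,1),q.round(3),round(np.hypot(*q),3),"tx %.1f ty %.1f"%(d@X,d@Y))
E
```

```text
time_s: 6.27
tool_pos: [0.4835, 0.0263, 0.1652]
tool_rot: [180.0, 0.0, 100.3]
force: [-8.1, -2.4, 4.5]
grip_width: 0.018
[ 41.23787752   3.77547575 -48.54147437 109.96752981   3.0998537
  67.54558631   1.83589284] [0.48352599 0.02627634 0.16521156]
0.10021216151973644 19.393788176086456
24.4 [0.48  0.034] 0.481 tx 8.4 ty -2.0
29.3 [0.476 0.042] 0.478 tx 8.3 ty -2.5
34.3 [0.472 0.049] 0.474 tx 8.0 ty -3.2
39.3 [0.466 0.056] 0.47 tx 7.7 ty -3.9
44.2 [0.461 0.063] 0.465 tx 7.4 ty -4.5
49.2 [0.454 0.069] 0.46 tx 7.0 ty -5.2
54.1 [0.448 0.074] 0.454 tx 6.5 ty -5.7
59.1 [0.44  0.079] 0.447 tx 6.0 ty -6.3
64.1 [0.433 0.083] 0.441 tx 5.4 ty -6.8
69.0 [0.425 0.086] 0.433 tx 4.8 ty -7.2
74.0 [0.417 0.089] 0.426 tx 4.1 ty -7.6
```

```bash
python3 -m pendant '[{"rx":0,"ry":0,"rz":0,"tx":0,"ty":0,"tz":0,"jaw":8},{"rx":0,"ry":0,"rz":0,"tx":8.4,"ty":-2,"tz":0,"jaw":8},{"rx":0,"ry":0,"rz":0,"tx":8.3,"ty":-2.5,"tz":0,"jaw":8},{"rx":0,"ry":0,"rz":0,"tx":8,"ty":-3.2,"tz":0,"jaw":8},{"rx":0,"ry":0,"rz":0,"tx":7.7,"ty":-3.9,"tz":0,"jaw":8},{"rx":0,"ry":0,"rz":0,"tx":7.4,"ty":-4.5,"tz":0,"jaw":8},{"rx":0,"ry":0,"rz":0,"tx":7,"ty":-5.2,"tz":0,"jaw":8},{"rx":0,"ry":0,"rz":0,"tx":6.5,"ty":-5.7,"tz":0,"jaw":8},{"rx":0,"ry":0,"rz":0,"tx":6,"ty":-6.3,"tz":0,"jaw":8},{"rx":0,"ry":0,"rz":0,"tx":5.4,"ty":-6.8,"tz":0,"jaw":8},{"rx":0,"ry":0,"rz":0,"tx":4.8,"ty":-7.2,"tz":0,"jaw":8},{"rx":0,"ry":0,"rz":0,"tx":3,"ty":-5.6,"tz":0,"jaw":8},{"rx":0,"ry":0,"rz":0,"tx":0,"ty":0,"tz":0,"jaw":8}]' 10
python3 -c "
from h import *
print(env.get_obs()['qpos'])
c=env.read_camera('scene'); crop(c,'s2.png',180,160,460,330,2.8)"
```

```text
time_s: 7.35
tool_pos: [0.4179, 0.0927, 0.1649]
tool_rot: [179.8, -0.2, 100.4]
force: [2.5, 8.2, -2.0]
grip_width: 0.0136
[ 38.90439275  -6.80643237 -50.90108796 116.78345891  -5.93689524
  67.4457292    0.91498926]
```

View pics/s2.png

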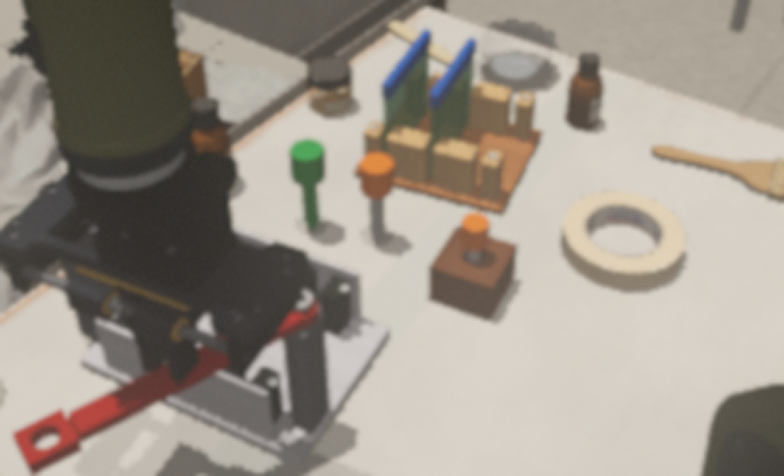

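```bash
python3 -m pendant '[{"rx":0,"ry":0,"rz":0,"tx":0,"ty":0,"tz":0,"jaw":30},{"rx":0,"ry":0,"rz":0,"tx":0,"ty":0,"tz":0,"jaw":45},{"rx":0,"ry":0,"rz":0,"tx":0,"ty":0,"tz":0,"jaw":45},{"rx":0,"ry":0,"rz":0,"tx":0,"ty":0,"tz":0,"jaw":45},{"rx":0,"ry":0,"rz":0,"tx":0,"ty":0,"tz":-15,"jaw":45},{"rx":0,"ry":0,"rz":0,"tx":0,"ty":0,"tz":-20,"jaw":45},{"rx":0,"ry":0,"rz":0,"tx":0,"ty":0,"tz":-25,"jaw":45},{"rx":0,"ry":0,"rz":0,"tx":0,"ty":0,"tz":-25,"jaw":45},{"rx":0,"ry":0,"rz":0,"tx":0,"ty":0,"tz":-25,"jaw":45},{"rx":0,"ry":0,"rz":0,"tx":0,"ty":0,"tz":-25,"jaw":45},{"rx":0,"ry":0,"rz":0,"tx":0,"ty":0,"tz":-20,"jaw":45},{"rx":0,"ry":0,"rz":0,"tx":0,"ty":0,"tz":-10,"jaw":45}]' 10
python3 -m pendant '[{"rx":0,"ry":0,"rz":-0.5,"tx":-20,"ty":0,"tz":0,"jaw":45},{"rx":0,"ry":0,"rz":-0.5,"tx":-26,"ty":0,"tz":0,"jaw":45},{"rx":0,"ry":0,"rz":-0.5,"tx":-26,"ty":0,"tz":0,"jaw":45},{"rx":0,"ry":0,"rz":-0.5,"tx":-26,"ty":0,"tz":0,"jaw":45},{"rx":0,"ry":0,"rz":0,"tx":-26,"ty":0,"tz":0,"jaw":45},{"rx":0,"ry":0,"rz":0,"tx":-26,"ty":0,"tz":0,"jaw":45},{"rx":0,"ry":0,"rz":0,"tx":-26,"ty":0,"tz":0,"jaw":45},{"rx":0,"ry":0,"rz":0,"tx":-26,"ty":0,"tz":0,"jaw":45},{"rx":0,"ry":0,"rz":0,"tx":-26,"ty":0,"tz":0,"jaw":45},{"rx":0,"ry":0,"rz":0,"tx":-26,"ty":0,"tz":0,"jaw":45},{"rx":0,"ry":0,"rz":0,"tx":-26,"ty":0,"tz":0,"jaw":45},{"rx":0,"ry":0,"rz":0,"tx":-26,"ty":0,"tz":0,"jaw":45},{"rx":0,"ry":0,"rz":0,"tx":-26,"ty":0,"tz":0,"jaw":45},{"rx":0,"ry":0,"rz":0,"tx":-26,"ty":0,"tz":0,"jaw":45},{"rx":0,"ry":0,"rz":0,"tx":-26,"ty":0,"tz":0,"jaw":45},{"rx":0,"ry":0,"rz":0,"tx":-26,"ty":0,"tz":0,"jaw":45},{"rx":0,"ry":0,"rz":0,"tx":-26,"ty":0,"tz":0,"jaw":45},{"rx":0,"ry":0,"rz":0,"tx":-20,"ty":0,"tz":0,"jaw":45},{"rx":0,"ry":0,"rz":0,"tx":0,"ty":0,"tz":0,"jaw":45}]' 10
python3 - <<'E'
from h import *
c=env.read_camera("wrist"); 
for i in range(3): c=env.read_camera("wrist")
print(env.get_obs()['qpos'],env.get_obs()["tool_pos"],env.get_obs()["tool_rot"])
save(c,"w4.png")
for b in blue(c): print(*b)
E
```

```text
time_s: 8.4
tool_pos: [0.4192, 0.0883, 0.3319]
tool_rot: [179.8, 0.0, 100.2]
force: [0.0, -0.1, -0.5]
grip_width: 0.0449
time_s: 9.98
tool_pos: [0.5117, -0.3629, 0.3267]
tool_rot: [-179.8, -0.1, 101.9]
force: [-1.2, -0.9, -0.5]
grip_width: 0.0451
[ 52.46006003  15.61185307 -25.46210971  77.53959393   6.59454512
  88.38319111  39.97907287] [ 0.51341487 -0.35628373  0.32901462] [-1.79979235e+02 -8.55579434e-02  1.02350173e+02]
[337, 134, 10, 104, 867] mean [ 0.5412 -0.3625  0.1196] rect c (542.0, -365.3) wh (8.7, 117.0) dir 102.47
[291, 136, 10, 104, 875] mean [ 0.4917 -0.375   0.1197] rect c (492.2, -378.1) wh (9.7, 118.5) dir 102.32
```

View pics/w4.png

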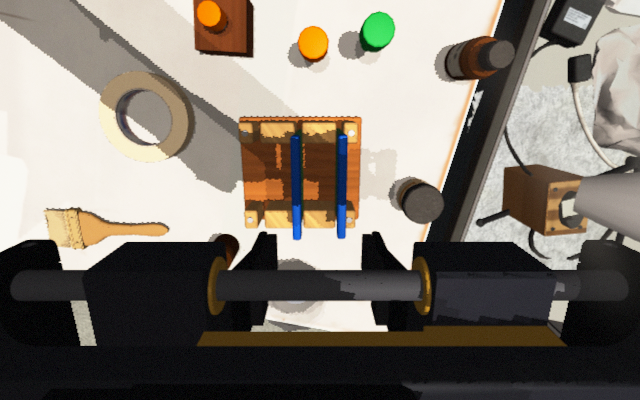

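```bash
python3 -m pendant '[{"rx":0,"ry":0,"rz":0,"tx":-5,"ty":8,"tz":10,"jaw":40},{"rx":0,"ry":0,"rz":0,"tx":-5,"ty":9,"tz":20,"jaw":40},{"rx":0,"ry":0,"rz":0,"tx":-5,"ty":9,"tz":20,"jaw":40},{"rx":0,"ry":0,"rz":0,"tx":0,"ty":0,"tz":20,"jaw":40},{"rx":0,"ry":0,"rz":0,"tx":0,"ty":0,"tz":20,"jaw":40},{"rx":0,"ry":0,"rz":0,"tx":0,"ty":0,"tz":20,"jaw":40},{"rx":0,"ry":0,"rz":0,"tx":0,"ty":0,"tz":20,"jaw":40},{"rx":0,"ry":0,"rz":0,"tx":0,"ty":0,"tz":20,"jaw":40},{"rx":0,"ry":0,"rz":0,"tx":0,"ty":0,"tz":15,"jaw":40},{"rx":0,"ry":0,"rz":0,"tx":0,"ty":0,"tz":0,"jaw":40},{"rx":0,"ry":0,"rz":0,"tx":0,"ty":0,"tz":0,"jaw":40}]' 10
python3 - <<'E'
from h import *
for i in range(3): c=env.read_camera("wrist")
print(env.get_obs()["tool_pos"],env.get_obs()["tool_rot"])
save(c,"w5.png")
for b in blue(c): print(*b)
E
```

```text
time_s: 11.1
tool_pos: [0.5418, -0.3657, 0.1636]
tool_rot: [-179.9, -0.1, 102.3]
force: [0.5, -0.0, 0.7]
grip_width: 0.04
[ 0.54292063 -0.36688732  0.16614115] [1.79896251e+02 1.10179677e-01 1.02298680e+02]
[308, 130, 17, 140, 2078] mean [ 0.5384 -0.3479  0.1198] rect c (539.1, -351.3) wh (9.1, 88.9) dir -77.73
[220, 133, 26, 137, 2083] mean [ 0.4879 -0.3552  0.1195] rect c (489.0, -362.5) wh (10.2, 86.5) dir -77.34
[310, 300, 14, 10, 125] mean [ 0.5543 -0.4199  0.1198] rect c (554.2, -420.5) wh (8.8, 7.6) dir 17.56
```

View pics/w5.png

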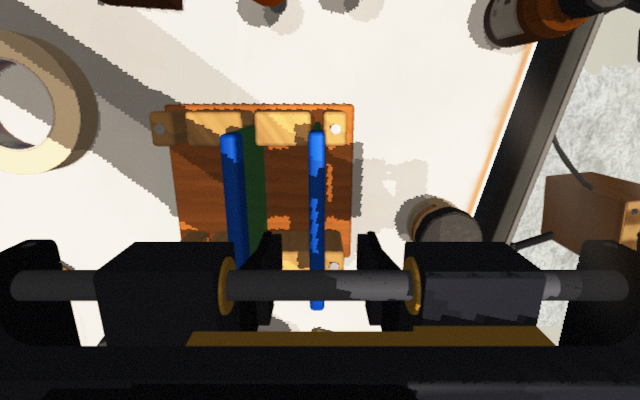

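```bash
python3 -m pendant '[{"rx":0,"ry":0,"rz":0,"tx":0,"ty":0,"tz":14,"jaw":40},{"rx":0,"ry":0,"rz":0,"tx":0,"ty":0,"tz":14,"jaw":40},{"rx":0,"ry":0,"rz":0,"tx":0,"ty":0,"tz":14,"jaw":40},{"rx":0,"ry":0,"rz":0,"tx":0,"ty":0,"tz":12,"jaw":40},{"rx":0,"ry":0,"rz":0,"tx":0,"ty":0,"tz":0,"jaw":40},{"rx":0,"ry":0,"rz":0,"tx":0,"ty":0,"tz":0,"jaw":25},{"rx":0,"ry":0,"rz":0,"tx":0,"ty":0,"tz":0,"jaw":16},{"rx":0,"ry":0,"rz":0,"tx":0,"ty":0,"tz":0,"jaw":10},{"rx":0,"ry":0,"rz":0,"tx":0,"ty":0,"tz":0,"jaw":5},{"rx":0,"ry":0,"rz":0,"tx":0,"ty":0,"tz":0,"jaw":5},{"rx":0,"ry":0,"rz":0,"tx":0,"ty":0,"tz":0,"jaw":5},{"rx":0,"ry":0,"rz":0,"tx":0,"ty":0,"tz":0,"jaw":5},{"rx":0,"ry":0,"rz":0,"tx":0,"ty":0,"tz":0,"jaw":5}]' 20
python3 -c "
from cell import env
print(env.get_obs()['tool_pos'],env.get_obs()['grip_width'])"
```

```text
time_s: 12.33
tool_pos: [0.542, -0.3671, 0.1111]
tool_rot: [180.0, 0.0, 102.3]
force: [-1.0, -0.1, 2.7]
grip_width: 0.0096
[ 0.54196406 -0.36706603  0.11114387] 0.00957362053715792
```

```bash
python3 -m pendant '[{"rx":0,"ry":0,"rz":0,"tx":0,"ty":0,"tz":-3,"jaw":5},{"rx":0,"ry":0,"rz":0,"tx":0,"ty":0,"tz":-6,"jaw":5},{"rx":0,"ry":0,"rz":0,"tx":0,"ty":0,"tz":-10,"jaw":5},{"rx":0,"ry":0,"rz":0,"tx":0,"ty":0,"tz":-12,"jaw":5},{"rx":0,"ry":0,"rz":0,"tx":0,"ty":0,"tz":-12,"jaw":5},{"rx":0,"ry":0,"rz":0,"tx":0,"ty":0,"tz":-12,"jaw":5},{"rx":0,"ry":0,"rz":0,"tx":0,"ty":0,"tz":-15,"jaw":5},{"rx":0,"ry":0,"rz":0,"tx":0,"ty":0,"tz":-15,"jaw":5},{"rx":0,"ry":0,"rz":0,"tx":0,"ty":0,"tz":-15,"jaw":5},{"rx":0,"ry":0,"rz":0,"tx":0,"ty":0,"tz":-15,"jaw":5},{"rx":0,"ry":0,"rz":0,"tx":0,"ty":0,"tz":-15,"jaw":5},{"rx":0,"ry":0,"rz":0,"tx":0,"ty":0,"tz":-15,"jaw":5},{"rx":0,"ry":0,"rz":0,"tx":0,"ty":0,"tz":-15,"jaw":5},{"rx":0,"ry":0,"rz":0,"tx":0,"ty":0,"tz":-10,"jaw":5},{"rx":0,"ry":0,"rz":0,"tx":0,"ty":0,"tz":-8,"jaw":5},{"rx":0,"ry":0,"rz":0,"tx":0,"ty":0,"tz":0,"jaw":5}]' 20
python3 - <<'E'
from h import *
for i in range(2): c=env.read_camera("wrist")
print(env.get_obs()["tool_pos"],env.get_obs()["tool_rot"],env.get_obs()['grip_width'])
save(c,"w6.png")
E
```

```text
time_s: 13.67
tool_pos: [0.5426, -0.3671, 0.2911]
tool_rot: [179.9, 0.2, 102.3]
force: [-0.3, -0.2, -1.3]
grip_width: 0.0102
[ 0.54181896 -0.36674169  0.28843712] [-1.79990406e+02 -3.27425176e-04  1.02272480e+02] 0.009984648768735109
```

View pics/w6.png

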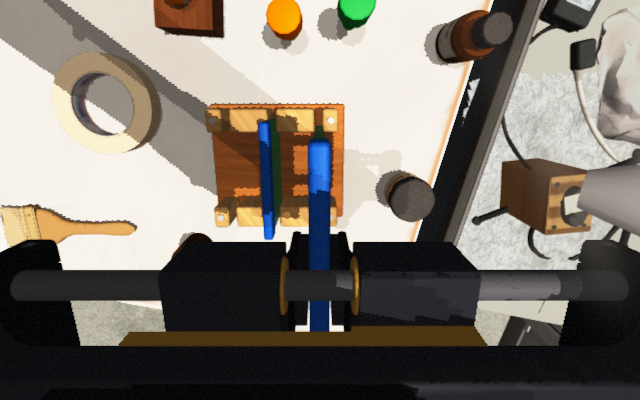

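```bash
python3 -m pendant '[{"rx":0,"ry":0,"rz":0.3,"tx":8,"ty":0.6,"tz":0,"jaw":5},{"rx":0,"ry":0,"rz":0.3,"tx":15,"ty":0.7,"tz":0,"jaw":5},{"rx":0,"ry":0,"rz":0.3,"tx":20,"ty":0.7,"tz":0,"jaw":5},{"rx":0,"ry":0,"rz":0.3,"tx":20,"ty":0.7,"tz":0,"jaw":5},{"rx":0,"ry":0,"rz":0.3,"tx":20,"ty":0.7,"tz":0,"jaw":5},{"rx":0,"ry":0,"rz":0.3,"tx":20,"ty":0.7,"tz":0,"jaw":5},{"rx":0,"ry":0,"rz":0.3,"tx":20,"ty":0.7,"tz":0,"jaw":5},{"rx":0,"ry":0,"rz":0.3,"tx":20,"ty":0.7,"tz":0,"jaw":5},{"rx":0,"ry":0,"rz":0.3,"tx":20,"ty":0.7,"tz":0,"jaw":5},{"rx":0,"ry":0,"rz":0.3,"tx":20,"ty":0.7,"tz":0,"jaw":5},{"rx":0,"ry":0,"rz":0.3,"tx":20,"ty":0.7,"tz":0,"jaw":5},{"rx":0,"ry":0,"rz":0.3,"tx":20,"ty":0.7,"tz":0,"jaw":5},{"rx":0,"ry":0,"rz":0.3,"tx":20,"ty":0.7,"tz":0,"jaw":5},{"rx":0,"ry":0,"rz":0.2,"tx":20,"ty":0.7,"tz":0,"jaw":5},{"rx":0,"ry":0,"rz":0,"tx":20,"ty":0.7,"tz":0,"jaw":5},{"rx":0,"ry":0,"rz":0,"tx":20,"ty":0.7,"tz":0,"jaw":5},{"rx":0,"ry":0,"rz":0,"tx":20,"ty":0.7,"tz":0,"jaw":5},{"rx":0,"ry":0,"rz":0,"tx":10,"ty":0,"tz":0,"jaw":5},{"rx":0,"ry":0,"rz":0,"tx":5,"ty":0,"tz":0,"jaw":5},{"rx":0,"ry":0,"rz":0,"tx":0,"ty":0,"tz":0,"jaw":5}]' 20
cat > corr.py <<'E'
from h import *
import sys
# usage: corr casex casey [yaw]  -> deltas in tool axes to case point
def corr(tx,ty,yaw=None,org=(0.4937,-0.0324),th=8.2):
    o=env.get_obs(); p=o["tool_pos"]; y=np.radians(o["tool_rot"][2]); t=np.radians(th)
    g=np.array(org)+np.array([np.cos(t)*tx-np.sin(t)*ty,np.sin(t)*tx+np.cos(t)*ty])
    d=(g-p[:2])*1000; print("tcp",p.round(4),o["tool_rot"].round(2),"goal",g.round(4),"tx %.1f ty %.1f"%(d@[np.cos(y),np.sin(y)],d@[np.sin(y),-np.cos(y)]),"grip",round(o["grip_width"],4),"F",o["force"].round(1))
E
python3 - <<'E'
from corr import *
for i in range(3): c=env.read_camera("wrist")
corr(0,0); save(c,"w7.png"); print(env.get_obs()["qpos"].round(1))
from casefit import fit; fit(c)
E
```

```text
time_s: 15.43
tool_pos: [0.4958, -0.0308, 0.2882]
tool_rot: [-180.0, 0.0, 98.3]
force: [-0.4, 0.8, -3.1]
grip_width: 0.0098
tcp [ 0.4962 -0.0333  0.2882] [-1.7997e+02  2.0000e-02  9.8050e+01] goal [ 0.4937 -0.0324] tx 1.3 ty -2.4 grip 0.0099 F [ 0.5  0.3 -1.9]
[ 38.5  -0.2 -37.3  98.5  -0.1  81.7   9.3]
fork 2300 [0.5891 0.0221 0.1559] [588.8  21.6] [52.  35.9] 7.72
bar 3935 [0.4126 0.0547 0.1418] [486.6  61.4] [235.7 124.7] 10.05
peg 402 [0.4221 0.0861 0.1763] [421.2  86.8] [13.5 13.4] 37.51
hinge 314 [0.3948 0.0058 0.1509] [403.6  38.7] [114.2  17.4] 71.97
wall- 478 [ 0.5042 -0.1038  0.0693] [ 503.6 -104.1] [169.1   5.9] 8.29
hole [425.82758621 146.51724138] 312.0 [0.58081461 0.02045182 0.156     ]
```

View pics/w7.png

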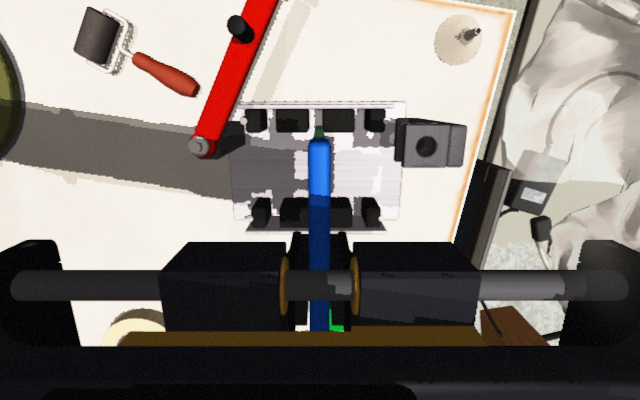

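```bash
python3 -m pendant '[{"rx":0,"ry":0,"rz":0,"tx":1.2,"ty":-2.4,"tz":6,"jaw":5},{"rx":0,"ry":0,"rz":0,"tx":0,"ty":0,"tz":14,"jaw":5},{"rx":0,"ry":0,"rz":0,"tx":0,"ty":0,"tz":16,"jaw":5},{"rx":0,"ry":0,"rz":0,"tx":0,"ty":0,"tz":16,"jaw":5},{"rx":0,"ry":0,"rz":0,"tx":0,"ty":0,"tz":16,"jaw":5},{"rx":0,"ry":0,"rz":0,"tx":0,"ty":0,"tz":16,"jaw":5},{"rx":0,"ry":0,"rz":0,"tx":0,"ty":0,"tz":10,"jaw":5},{"rx":0,"ry":0,"rz":0,"tx":0,"ty":0,"tz":6,"jaw":5},{"rx":0,"ry":0,"rz":0,"tx":0,"ty":0,"tz":0,"jaw":5},{"rx":0,"ry":0,"rz":0,"tx":0,"ty":0,"tz":0,"jaw":5}]' 20
python3 - <<'E'
from corr import *
for i in range(3): c=env.read_camera("wrist")
corr(0,0); save(c,"w8.png")
s=env.read_camera("scene");crop(s,"s8.png",180,160,460,330,2.8)
E
```

```text
time_s: 16.42
tool_pos: [0.4939, -0.0311, 0.1887]
tool_rot: [180.0, -0.0, 98.1]
force: [0.4, -0.1, -1.6]
grip_width: 0.0099
tcp [ 0.4945 -0.031   0.1895] [1.7991e+02 4.0000e-02 9.8160e+01] goal [ 0.4937 -0.0324] tx -1.3 ty -0.9 grip 0.0095 F [ 0.   0.3 -2.4]
```

View pics/w8.png

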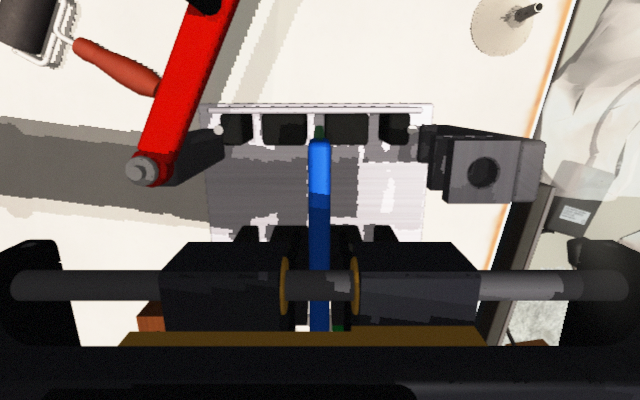

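View pics/s8.png

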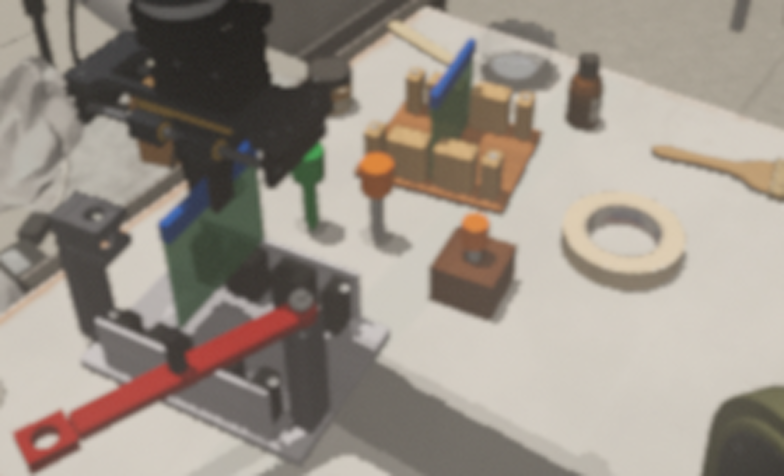

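```bash
python3 -m pendant '[{"rx":0,"ry":0,"rz":0,"tx":-1,"ty":-0.8,"tz":6,"jaw":5},{"rx":0,"ry":0,"rz":0,"tx":0,"ty":0,"tz":10,"jaw":5},{"rx":0,"ry":0,"rz":0,"tx":0,"ty":0,"tz":10,"jaw":5},{"rx":0,"ry":0,"rz":0,"tx":0,"ty":0,"tz":10,"jaw":5},{"rx":0,"ry":0,"rz":0,"tx":0,"ty":0,"tz":10,"jaw":5},{"rx":0,"ry":0,"rz":0,"tx":0,"ty":0,"tz":8,"jaw":5},{"rx":0,"ry":0,"rz":0,"tx":0,"ty":0,"tz":6,"jaw":5},{"rx":0,"ry":0,"rz":0,"tx":0,"ty":0,"tz":4,"jaw":5},{"rx":0,"ry":0,"rz":0,"tx":0,"ty":0,"tz":3,"jaw":5},{"rx":0,"ry":0,"rz":0,"tx":0,"ty":0,"tz":2,"jaw":5},{"rx":0,"ry":0,"rz":0,"tx":0,"ty":0,"tz":2,"jaw":5},{"rx":0,"ry":0,"rz":0,"tx":0,"ty":0,"tz":0,"jaw":5},{"rx":0,"ry":0,"rz":0,"tx":0,"ty":0,"tz":0,"jaw":5}]' 20
python3 -c "
from corr import *
corr(0,0)"
```

```text
time_s: 17.7
tool_pos: [0.4933, -0.032, 0.1177]
tool_rot: [180.0, 0.0, 98.2]
force: [0.5, 0.1, -2.6]
grip_width: 0.0098
tcp [ 0.4933 -0.032   0.1177] [1.7998e+02 1.0000e-02 9.8170e+01] goal [ 0.4937 -0.0324] tx -0.4 ty 0.3 grip 0.0098 F [ 0.5  0.1 -2.6]
```

Force still shows only the plate's weight; about 5 mm left.

```bash
python3 -m pendant '[{"rx":0,"ry":0,"rz":0,"tx":0,"ty":0,"tz":1.5,"jaw":5},{"rx":0,"ry":0,"rz":0,"tx":0,"ty":0,"tz":1.5,"jaw":5},{"rx":0,"ry":0,"rz":0,"tx":0,"ty":0,"tz":1,"jaw":5},{"rx":0,"ry":0,"rz":0,"tx":0,"ty":0,"tz":0,"jaw":5}]' 20
python3 -m pendant '[{"rx":0,"ry":0,"rz":0,"tx":0,"ty":0,"tz":1,"jaw":5},{"rx":0,"ry":0,"rz":0,"tx":0,"ty":0,"tz":0,"jaw":5},{"rx":0,"ry":0,"rz":0,"tx":0,"ty":0,"tz":0,"jaw":5}]' 20
```

```text
time_s: 18.03
tool_pos: [0.4929, -0.032, 0.1133]
tool_rot: [-180.0, -0.0, 98.2]
force: [-0.5, 0.2, -2.0]
grip_width: 0.01
time_s: 18.28
tool_pos: [0.4934, -0.032, 0.1131]
tool_rot: [180.0, 0.0, 98.2]
force: [-1.0, 0.9, 4.1]
grip_width: 0.0099
```

```bash
python3 -m pendant '[{"rx":0,"ry":0,"rz":0,"tx":0,"ty":0,"tz":0,"jaw":12},{"rx":0,"ry":0,"rz":0,"tx":0,"ty":0,"tz":0,"jaw":16},{"rx":0,"ry":0,"rz":0,"tx":0,"ty":0,"tz":0,"jaw":24},{"rx":0,"ry":0,"rz":0,"tx":0,"ty":0,"tz":0,"jaw":32},{"rx":0,"ry":0,"rz":0,"tx":0,"ty":0,"tz":0,"jaw":36},{"rx":0,"ry":0,"rz":0,"tx":0,"ty":0,"tz":-4,"jaw":36},{"rx":0,"ry":0,"rz":0,"tx":0,"ty":0,"tz":-12,"jaw":36},{"rx":0,"ry":0,"rz":0,"tx":0,"ty":0,"tz":-20,"jaw":36},{"rx":0,"ry":0,"rz":0,"tx":0,"ty":0,"tz":-25,"jaw":36},{"rx":0,"ry":0,"rz":0,"tx":0,"ty":0,"tz":-25,"jaw":40},{"rx":0,"ry":0,"rz":0,"tx":0,"ty":0,"tz":-25,"jaw":40},{"rx":0,"ry":0,"rz":0,"tx":0,"ty":0,"tz":-20,"jaw":40},{"rx":0,"ry":0,"rz":0,"tx":0,"ty":0,"tz":-15,"jaw":40},{"rx":0,"ry":0,"rz":0,"tx":0,"ty":0,"tz":0,"jaw":40}]' 20
python3 - <<'E'
from corr import *
for i in range(3): c=env.read_camera("wrist")
corr(0,0); save(c,"w9.png")
for b in blue(c): print(*b)
s=env.read_camera("scene");crop(s,"s9.png",180,160,460,330,2.8)
E
```

```text
time_s: 19.45
tool_pos: [0.4951, -0.0319, 0.2631]
tool_rot: [179.6, 0.2, 98.2]
force: [0.6, 0.0, -0.9]
grip_width: 0.0402
tcp [ 0.4928 -0.032   0.2583] [-1.7998e+02  1.0000e-02  9.8170e+01] goal [ 0.4937 -0.0324] tx -0.6 ty 0.9 grip 0.0396 F [ 0.  -0.3 -0.7]
[313, 122, 12, 129, 1338] mean [ 0.4933 -0.0261  0.1218] rect c (493.8, -30.1) wh (9.4, 117.6) dir -81.73
```

View pics/w9.png

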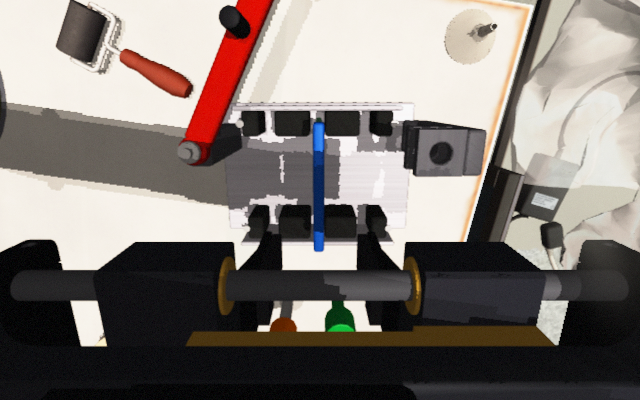

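View pics/s9.png

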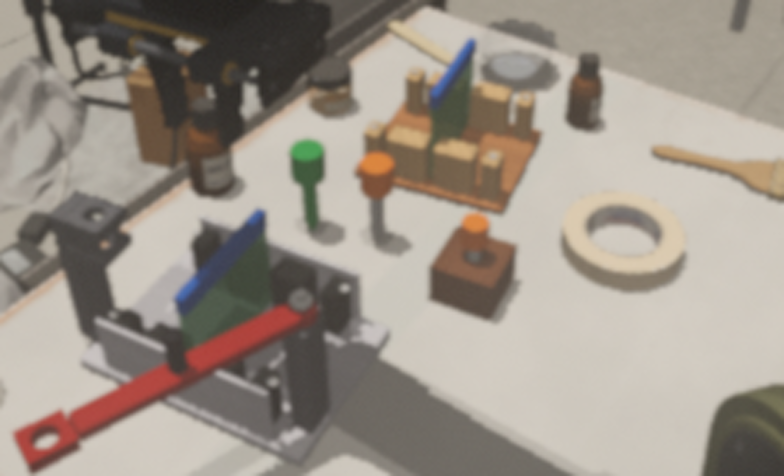

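```bash
python3 -m pendant '[{"rx":0,"ry":0,"rz":-0.3,"tx":-14,"ty":-3,"tz":0,"jaw":40},{"rx":0,"ry":0,"rz":-0.3,"tx":-24,"ty":-4.2,"tz":0,"jaw":40},{"rx":0,"ry":0,"rz":-0.3,"tx":-24,"ty":-4.2,"tz":0,"jaw":40},{"rx":0,"ry":0,"rz":-0.3,"tx":-24,"ty":-4.2,"tz":0,"jaw":40},{"rx":0,"ry":0,"rz":-0.3,"tx":-24,"ty":-4.2,"tz":0,"jaw":40},{"rx":0,"ry":0,"rz":-0.3,"tx":-24,"ty":-4.2,"tz":0,"jaw":40},{"rx":0,"ry":0,"rz":-0.3,"tx":-24,"ty":-4.2,"tz":0,"jaw":40},{"rx":0,"ry":0,"rz":-0.3,"tx":-24,"ty":-4.2,"tz":0,"jaw":40},{"rx":0,"ry":0,"rz":-0.3,"tx":-24,"ty":-4.2,"tz":0,"jaw":40},{"rx":0,"ry":0,"rz":-0.3,"tx":-24,"ty":-4.2,"tz":0,"jaw":40},{"rx":0,"ry":0,"rz":-0.3,"tx":-24,"ty":-4.2,"tz":0,"jaw":40},{"rx":0,"ry":0,"rz":-0.3,"tx":-24,"ty":-4.2,"tz":0,"jaw":40},{"rx":0,"ry":0,"rz":-0.3,"tx":-24,"ty":-4.2,"tz":0,"jaw":40},{"rx":0,"ry":0,"rz":-0.3,"tx":-24,"ty":-4.2,"tz":0,"jaw":40},{"rx":0,"ry":0,"rz":0,"tx":-14,"ty":-4,"tz":0,"jaw":40},{"rx":0,"ry":0,"rz":0,"tx":0,"ty":0,"tz":0,"jaw":40},{"rx":0,"ry":0,"rz":0,"tx":0,"ty":0,"tz":0,"jaw":40}]' 20
python3 - <<'E'
from corr import *
for i in range(3): c=env.read_camera("wrist")
print(env.get_obs()["qpos"].round(1))
corr(0,0,org=(.4922,-.378)); save(c,"w10.png")
for b in blue(c): print(*b)
E
```

```text
time_s: 21.07
tool_pos: [0.4926, -0.377, 0.2573]
tool_rot: [-179.9, -0.1, 102.3]
force: [0.2, 0.8, -0.5]
grip_width: 0.04
[ 53.7  15.7 -23.2  85.1   6.2  80.4  42.8]
tcp [ 0.4938 -0.3753  0.2586] [ 1.7998e+02 -5.0000e-02  1.0252e+02] goal [ 0.4922 -0.378 ] tx -2.3 ty -2.1 grip 0.0396 F [-0.5 -0.2  0.4]
[310, 127, 11, 128, 1281] mean [ 0.4908 -0.3732  0.1198] rect c (491.8, -377.9) wh (9.2, 117.9) dir 102.36
```

View pics/w10.png

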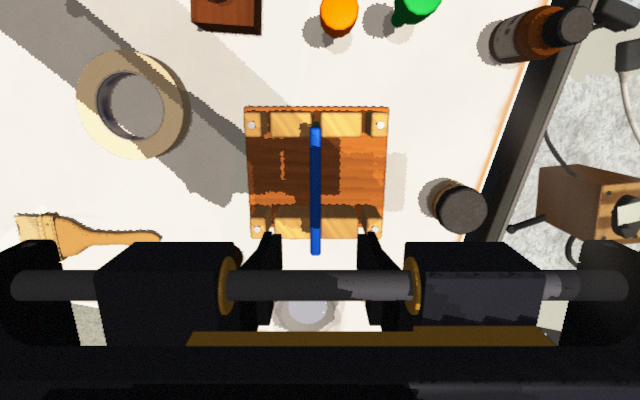

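```bash
python3 -m pendant '[{"rx":0,"ry":0,"rz":0,"tx":-2.3,"ty":-2.1,"tz":10,"jaw":40},{"rx":0,"ry":0,"rz":0,"tx":0,"ty":0,"tz":20,"jaw":40},{"rx":0,"ry":0,"rz":0,"tx":0,"ty":0,"tz":20,"jaw":40},{"rx":0,"ry":0,"rz":0,"tx":0,"ty":0,"tz":20,"jaw":40},{"rx":0,"ry":0,"rz":0,"tx":0,"ty":0,"tz":20,"jaw":40},{"rx":0,"ry":0,"rz":0,"tx":0,"ty":0,"tz":20,"jaw":40},{"rx":0,"ry":0,"rz":0,"tx":0,"ty":0,"tz":16,"jaw":40},{"rx":0,"ry":0,"rz":0,"tx":0,"ty":0,"tz":12,"jaw":40},{"rx":0,"ry":0,"rz":0,"tx":0,"ty":0,"tz":10,"jaw":40},{"rx":0,"ry":0,"rz":0,"tx":0,"ty":0,"tz":0,"jaw":40},{"rx":0,"ry":0,"rz":0,"tx":0,"ty":0,"tz":0,"jaw":25},{"rx":0,"ry":0,"rz":0,"tx":0,"ty":0,"tz":0,"jaw":16},{"rx":0,"ry":0,"rz":0,"tx":0,"ty":0,"tz":0,"jaw":10},{"rx":0,"ry":0,"rz":0,"tx":0,"ty":0,"tz":0,"jaw":5},{"rx":0,"ry":0,"rz":0,"tx":0,"ty":0,"tz":0,"jaw":5},{"rx":0,"ry":0,"rz":0,"tx":0,"ty":0,"tz":0,"jaw":5},{"rx":0,"ry":0,"rz":0,"tx":0,"ty":0,"tz":0,"jaw":5},{"rx":0,"ry":0,"rz":0,"tx":0,"ty":0,"tz":0,"jaw":5}]' 20
python3 -c "
from corr import *
corr(0,0,org=(.4922,-.378))"
```

```text
time_s: 22.72
tool_pos: [0.4916, -0.3805, 0.1111]
tool_rot: [180.0, 0.0, 102.4]
force: [-0.8, 1.0, 2.8]
grip_width: 0.0098
tcp [ 0.4916 -0.3805  0.1111] [1.8000e+02 4.0000e-02 1.0236e+02] goal [ 0.4922 -0.378 ] tx 2.3 ty 1.1 grip 0.0098 F [-0.8  1.   2.8]
```

```bash
python3 -m pendant '[{"rx":0,"ry":0,"rz":0,"tx":0,"ty":0,"tz":-3,"jaw":5},{"rx":0,"ry":0,"rz":0,"tx":0,"ty":0,"tz":-6,"jaw":5},{"rx":0,"ry":0,"rz":0,"tx":0,"ty":0,"tz":-10,"jaw":5},{"rx":0,"ry":0,"rz":0,"tx":0,"ty":0,"tz":-12,"jaw":5},{"rx":0,"ry":0,"rz":0,"tx":0,"ty":0,"tz":-12,"jaw":5},{"rx":0,"ry":0,"rz":0,"tx":0,"ty":0,"tz":-12,"jaw":5},{"rx":0,"ry":0,"rz":0,"tx":0,"ty":0,"tz":-15,"jaw":5},{"rx":0,"ry":0,"rz":0,"tx":0,"ty":0,"tz":-15,"jaw":5},{"rx":0,"ry":0,"rz":0,"tx":0,"ty":0,"tz":-15,"jaw":5},{"rx":0,"ry":0,"rz":0,"tx":0,"ty":0,"tz":-15,"jaw":5},{"rx":0,"ry":0,"rz":0,"tx":0,"ty":0,"tz":-15,"jaw":5},{"rx":0,"ry":0,"rz":0,"tx":0,"ty":0,"tz":-15,"jaw":5},{"rx":0,"ry":0,"rz":0,"tx":0,"ty":0,"tz":-15,"jaw":5},{"rx":0,"ry":0,"rz":0,"tx":0,"ty":0,"tz":-10,"jaw":5},{"rx":0,"ry":0,"rz":0,"tx":0,"ty":0,"tz":-8,"jaw":5},{"rx":0,"ry":0,"rz":0,"tx":0,"ty":0,"tz":0,"jaw":5}]' 20
python3 -m pendant '[{"rx":0,"ry":0,"rz":0.3,"tx":8,"ty":0.6,"tz":0,"jaw":5},{"rx":0,"ry":0,"rz":0.3,"tx":15,"ty":0.6,"tz":0,"jaw":5},{"rx":0,"ry":0,"rz":0.3,"tx":20,"ty":0.6,"tz":0,"jaw":5},{"rx":0,"ry":0,"rz":0.3,"tx":20,"ty":0.6,"tz":0,"jaw":5},{"rx":0,"ry":0,"rz":0.3,"tx":20,"ty":0.6,"tz":0,"jaw":5},{"rx":0,"ry":0,"rz":0.3,"tx":20,"ty":0.6,"tz":0,"jaw":5},{"rx":0,"ry":0,"rz":0.3,"tx":20,"ty":0.6,"tz":0,"jaw":5},{"rx":0,"ry":0,"rz":0.3,"tx":20,"ty":0.6,"tz":0,"jaw":5},{"rx":0,"ry":0,"rz":0.3,"tx":20,"ty":0.6,"tz":0,"jaw":5},{"rx":0,"ry":0,"rz":0.3,"tx":20,"ty":0.6,"tz":0,"jaw":5},{"rx":0,"ry":0,"rz":0.3,"tx":20,"ty":0.6,"tz":0,"jaw":5},{"rx":0,"ry":0,"rz":0.3,"tx":20,"ty":0.6,"tz":0,"jaw":5},{"rx":0,"ry":0,"rz":0.3,"tx":20,"ty":0.6,"tz":0,"jaw":5},{"rx":0,"ry":0,"rz":0.2,"tx":20,"ty":0.6,"tz":0,"jaw":5},{"rx":0,"ry":0,"rz":0,"tx":20,"ty":0.6,"tz":0,"jaw":5},{"rx":0,"ry":0,"rz":0,"tx":20,"ty":0.6,"tz":0,"jaw":5},{"rx":0,"ry":0,"rz":0,"tx":20,"ty":0.6,"tz":0,"jaw":5},{"rx":0,"ry":0,"rz":0,"tx":12,"ty":0,"tz":0,"jaw":5},{"rx":0,"ry":0,"rz":0,"tx":6,"ty":0,"tz":0,"jaw":5},{"rx":0,"ry":0,"rz":0,"tx":0,"ty":0,"tz":0,"jaw":5}]' 20
python3 - <<'E'
from corr import *
for i in range(4): c=env.read_camera("wrist")
corr(-0.052,-.002); save(c,"w11.png"); print(env.get_obs()["qpos"].round(1))
E
```

```text
time_s: 24.05
tool_pos: [0.4923, -0.3806, 0.2911]
tool_rot: [179.9, 0.2, 102.4]
force: [-0.1, 1.0, -2.3]
grip_width: 0.0099
time_s: 25.72
tool_pos: [0.4429, -0.0413, 0.2882]
tool_rot: [-180.0, 0.0, 98.4]
force: [0.1, -0.4, -2.6]
grip_width: 0.01
tcp [ 0.4433 -0.0439  0.2883] [-179.98    0.     98.15] goal [ 0.4425 -0.0418] tx 2.2 ty -0.5 grip 0.0099 F [ 0.2 -0.5 -2.5]
[ 42.7  -8.1 -36.2 104.5  -4.8  82.1  15.7]
```

View pics/w11.png

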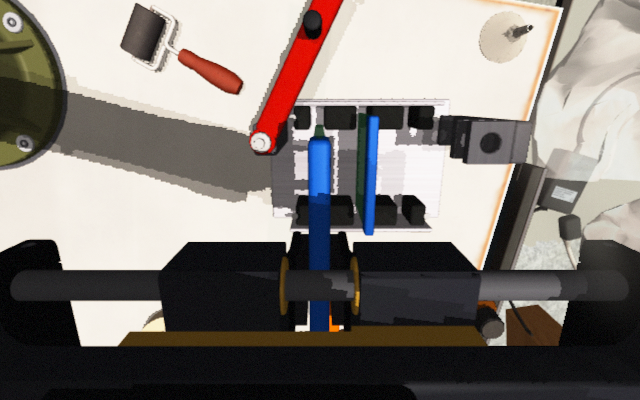

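```bash
python3 -m pendant '[{"rx":0,"ry":0,"rz":0,"tx":2,"ty":-0.8,"tz":6,"jaw":5},{"rx":0,"ry":0,"rz":0,"tx":0,"ty":0,"tz":14,"jaw":5},{"rx":0,"ry":0,"rz":0,"tx":0,"ty":0,"tz":16,"jaw":5},{"rx":0,"ry":0,"rz":0,"tx":0,"ty":0,"tz":16,"jaw":5},{"rx":0,"ry":0,"rz":0,"tx":0,"ty":0,"tz":16,"jaw":5},{"rx":0,"ry":0,"rz":0,"tx":0,"ty":0,"tz":16,"jaw":5},{"rx":0,"ry":0,"rz":0,"tx":0,"ty":0,"tz":10,"jaw":5},{"rx":0,"ry":0,"rz":0,"tx":0,"ty":0,"tz":6,"jaw":5},{"rx":0,"ry":0,"rz":0,"tx":0,"ty":0,"tz":0,"jaw":5},{"rx":0,"ry":0,"rz":0,"tx":0,"ty":0,"tz":0,"jaw":5}]' 20
python3 - <<'E'
from corr import *
for i in range(3): c=env.read_camera("wrist")
corr(-0.052,-.002); save(c,"w12.png")
E
```

```text
time_s: 26.75
tool_pos: [0.4424, -0.0408, 0.1887]
tool_rot: [180.0, -0.0, 98.3]
force: [0.5, 0.0, -1.4]
grip_width: 0.0099
tcp [ 0.443  -0.0408  0.1894] [1.7991e+02 4.0000e-02 9.8260e+01] goal [ 0.4425 -0.0418] tx -0.9 ty -0.6 grip 0.0096 F [-0.6 -0.2 -2.3]
```

View pics/w12.png

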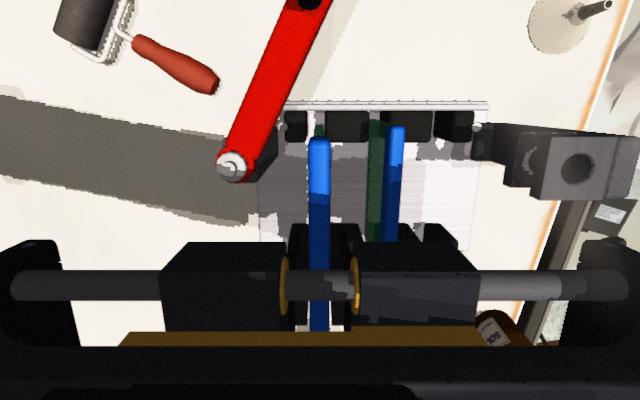

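```bash
python3 -m pendant '[{"rx":0,"ry":0,"rz":0,"tx":-0.5,"ty":-0.6,"tz":6,"jaw":5},{"rx":0,"ry":0,"rz":0,"tx":0,"ty":0,"tz":10,"jaw":5},{"rx":0,"ry":0,"rz":0,"tx":0,"ty":0,"tz":10,"jaw":5},{"rx":0,"ry":0,"rz":0,"tx":0,"ty":0,"tz":10,"jaw":5},{"rx":0,"ry":0,"rz":0,"tx":0,"ty":0,"tz":10,"jaw":5},{"rx":0,"ry":0,"rz":0,"tx":0,"ty":0,"tz":8,"jaw":5},{"rx":0,"ry":0,"rz":0,"tx":0,"ty":0,"tz":6,"jaw":5},{"rx":0,"ry":0,"rz":0,"tx":0,"ty":0,"tz":4,"jaw":5},{"rx":0,"ry":0,"rz":0,"tx":0,"ty":0,"tz":3,"jaw":5},{"rx":0,"ry":0,"rz":0,"tx":0,"ty":0,"tz":2,"jaw":5},{"rx":0,"ry":0,"rz":0,"tx":0,"ty":0,"tz":2,"jaw":5},{"rx":0,"ry":0,"rz":0,"tx":0,"ty":0,"tz":1.5,"jaw":5},{"rx":0,"ry":0,"rz":0,"tx":0,"ty":0,"tz":1.5,"jaw":5},{"rx":0,"ry":0,"rz":0,"tx":0,"ty":0,"tz":1,"jaw":5},{"rx":0,"ry":0,"rz":0,"tx":0,"ty":0,"tz":0,"jaw":5}]' 20
python3 -m pendant '[{"rx":0,"ry":0,"rz":0,"tx":0,"ty":0,"tz":1,"jaw":5},{"rx":0,"ry":0,"rz":0,"tx":0,"ty":0,"tz":0,"jaw":5},{"rx":0,"ry":0,"rz":0,"tx":0,"ty":0,"tz":0,"jaw":5}]' 20
```

```text
time_s: 28.15
tool_pos: [0.4417, -0.0413, 0.1134]
tool_rot: [-180.0, 0.0, 98.3]
force: [-0.2, 0.3, -3.2]
grip_width: 0.0097
time_s: 28.4
tool_pos: [0.4423, -0.0412, 0.113]
tool_rot: [179.9, 0.0, 98.3]
force: [-0.7, 0.3, 1.1]
grip_width: 0.0097
```

```bash
python3 -m pendant '[{"rx":0,"ry":0,"rz":0,"tx":0,"ty":0,"tz":0,"jaw":12},{"rx":0,"ry":0,"rz":0,"tx":0,"ty":0,"tz":0,"jaw":16},{"rx":0,"ry":0,"rz":0,"tx":0,"ty":0,"tz":0,"jaw":24},{"rx":0,"ry":0,"rz":0,"tx":0,"ty":0,"tz":0,"jaw":32},{"rx":0,"ry":0,"rz":0,"tx":0,"ty":0,"tz":0,"jaw":36},{"rx":0,"ry":0,"rz":0,"tx":0,"ty":0,"tz":-4,"jaw":36},{"rx":0,"ry":0,"rz":0,"tx":0,"ty":0,"tz":-12,"jaw":36},{"rx":0,"ry":0,"rz":0,"tx":0,"ty":0,"tz":-20,"jaw":36},{"rx":0,"ry":0,"rz":0,"tx":0,"ty":0,"tz":-25,"jaw":36},{"rx":0,"ry":0,"rz":0,"tx":0,"ty":0,"tz":-25,"jaw":40},{"rx":0,"ry":0,"rz":0,"tx":0,"ty":0,"tz":-25,"jaw":40},{"rx":0,"ry":0,"rz":0,"tx":0,"ty":0,"tz":-20,"jaw":40},{"rx":0,"ry":0,"rz":0,"tx":0,"ty":0,"tz":-15,"jaw":40},{"rx":0,"ry":0,"rz":0,"tx":0,"ty":0,"tz":0,"jaw":40},{"rx":0,"ry":0,"rz":0,"tx":0,"ty":0,"tz":0,"jaw":40}]' 20
python3 - <<'E'
from corr import *
for i in range(3): c=env.read_camera("wrist")
corr(0,0,org=(.4215,.0866)); save(c,"w13.png")
for b in blue(c): print(*b)
from casefit import fit; fit(c)
s=env.read_camera("scene");crop(s,"s13.png",180,160,460,330,2.8)
E
```

```text
time_s: 29.65
tool_pos: [0.4421, -0.0413, 0.259]
tool_rot: [179.9, 0.1, 98.3]
force: [-0.2, 0.4, -0.5]
grip_width: 0.0397
tcp [ 0.441  -0.0412  0.2573] [-1.7988e+02 -4.0000e-02  9.8270e+01] goal [0.4215 0.0866] tx 129.3 ty -0.9 grip 0.0401 F [-0.   1.2 -0.2]
[371, 120, 17, 124, 1321] mean [ 0.492  -0.0208  0.1214] rect c (493.5, -26.8) wh (10.1, 110.4) dir -81.26
[315, 122, 12, 130, 1354] mean [ 0.4426 -0.0349  0.1218] rect c (443.3, -39.0) wh (9.4, 118.5) dir 98.22
fork 2918 [0.5884 0.022  0.1559] [588.9  21.5] [53.4 35.9] 8.07
bar 4278 [0.4105 0.0475 0.1418] [489.8  14.8] [136.8 202.8] 69.07
peg 499 [0.421  0.0859 0.1768] [420.7  86.5] [13.4 13.6] 8.05
hinge 370 [0.3931 0.0037 0.1509] [404.9  36.4] [111.2  17.4] 69.72
wall- 26 [ 0.4969 -0.069   0.0704] [496.9 -69.9] [ 0.4 38.7] 8.11
hole [511.86363636 151.92424242] 372.0 [0.5803088 0.0203974 0.156    ]
```

View pics/w13.png

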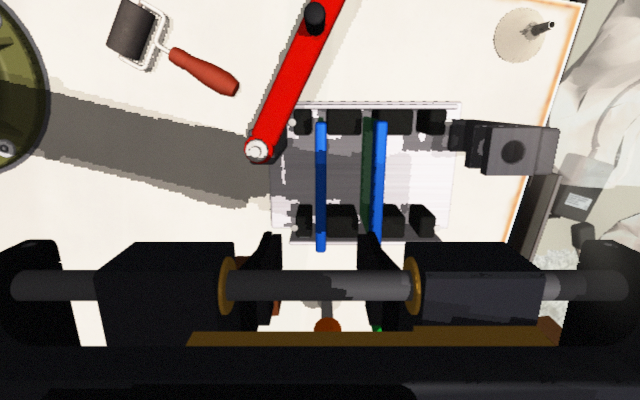

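View pics/s13.png

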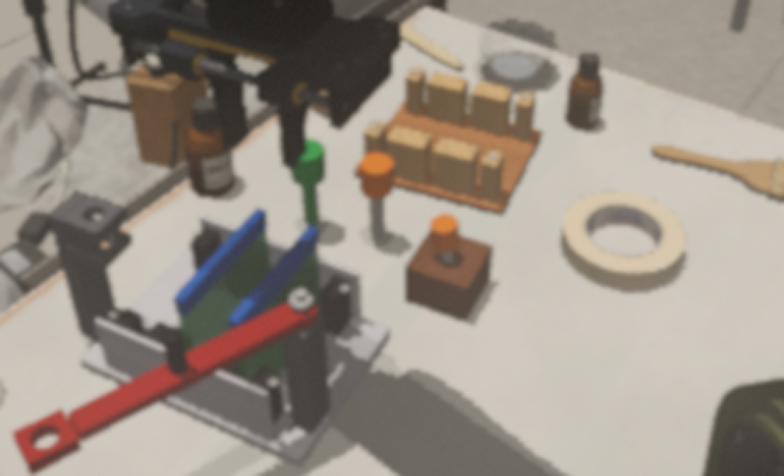

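```bash
python3 -m pendant '[{"rx":0,"ry":0,"rz":0,"tx":12,"ty":0,"tz":0,"jaw":45},{"rx":0,"ry":0,"rz":0,"tx":22,"ty":0,"tz":0,"jaw":45},{"rx":0,"ry":0,"rz":0,"tx":25,"ty":0,"tz":0,"jaw":45},{"rx":0,"ry":0,"rz":0,"tx":25,"ty":0,"tz":0,"jaw":45},{"rx":0,"ry":0,"rz":0,"tx":25,"ty":0,"tz":0,"jaw":45},{"rx":0,"ry":0,"rz":0,"tx":15,"ty":-1,"tz":0,"jaw":45},{"rx":0,"ry":0,"rz":0,"tx":5,"ty":0,"tz":8,"jaw":45},{"rx":0,"ry":0,"rz":0,"tx":0,"ty":0,"tz":15,"jaw":45},{"rx":0,"ry":0,"rz":0,"tx":0,"ty":0,"tz":15,"jaw":45},{"rx":0,"ry":0,"rz":0,"tx":0,"ty":0,"tz":10,"jaw":45},{"rx":0,"ry":0,"rz":0,"tx":0,"ty":0,"tz":0,"jaw":45},{"rx":0,"ry":0,"rz":0,"tx":0,"ty":0,"tz":0,"jaw":45}]' 10
python3 - <<'E'
from corr import *
for i in range(3): c=env.read_camera("wrist")
corr(0,0,org=(.4207,.0865)); save(c,"w14.png");print(env.get_obs()["qpos"].round(1))
E
```

```text
time_s: 30.85
tool_pos: [0.4217, 0.086, 0.2098]
tool_rot: [-179.9, -0.0, 98.2]
force: [0.6, 0.1, 0.4]
grip_width: 0.0449
tcp [0.4228 0.0862 0.2112] [1.7993e+02 1.0000e-02 9.8250e+01] goal [0.4207 0.0865] tx 0.6 ty -2.0 grip 0.0452 F [ 1.5 -0.7  0.3]
[ 37.   -8.8 -47.  112.8  -6.7  73.3   0.5]
```

View pics/w14.png

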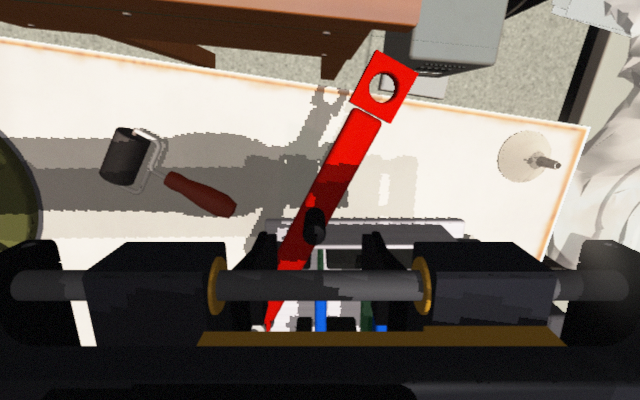

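```bash
python3 -m pendant '[{"rx":0,"ry":0,"rz":0,"tx":0.5,"ty":-1.5,"tz":13,"jaw":45},{"rx":0,"ry":0,"rz":0,"tx":0,"ty":0,"tz":17,"jaw":45},{"rx":0,"ry":0,"rz":0,"tx":0,"ty":0,"tz":17,"jaw":45},{"rx":0,"ry":0,"rz":0,"tx":0,"ty":0,"tz":0,"jaw":30},{"rx":0,"ry":0,"rz":0,"tx":0,"ty":0,"tz":0,"jaw":14},{"rx":0,"ry":0,"rz":0,"tx":0,"ty":0,"tz":0,"jaw":8},{"rx":0,"ry":0,"rz":0,"tx":0,"ty":0,"tz":0,"jaw":8},{"rx":0,"ry":0,"rz":0,"tx":0,"ty":0,"tz":0,"jaw":8},{"rx":0,"ry":0,"rz":0,"tx":0,"ty":0,"tz":0,"jaw":8},{"rx":0,"ry":0,"rz":0,"tx":0,"ty":0,"tz":0,"jaw":8}]' 10
python3 - <<'E'
import numpy as np
from cell import env
o=env.get_obs();print(o["tool_pos"],o["tool_rot"],o["grip_width"])
H=np.array([.389,-.007]); p=o["tool_pos"][:2]-H; r=np.hypot(*p);a=np.degrees(np.arctan2(p[1],p[0]));print(r,a)
y=np.radians(o["tool_rot"][2]);X=np.array([np.cos(y),np.sin(y)]);Y=np.array([np.sin(y),-np.cos(y)])
prev=o["tool_pos"][:2]
for th in np.linspace(a,8.2,15)[1:]:
    q=H+.1*np.array([np.cos(np.radians(th)),np.sin(np.radians(th))]); d=(q-prev)*1000; prev=q; print(round(th,1),q.round(3),"tx %.1f ty %.1f"%(d@X,d@Y))
E
```

```text
time_s: 31.83
tool_pos: [0.421, 0.0864, 0.1642]
tool_rot: [180.0, 0.0, 98.3]
force: [0.3, -1.4, 3.9]
grip_width: 0.0135
[0.42101985 0.08641362 0.16418884] [1.79956834e+02 3.81537318e-02 9.82582763e+01] 0.013496143315613591
0.09874905289563339 71.07957136382129
66.6 [0.429 0.085] tx -2.7 ty 7.4
62.1 [0.436 0.081] tx -4.4 ty 6.5
57.6 [0.443 0.077] tx -4.9 ty 6.1
53.1 [0.449 0.073] tx -5.3 ty 5.7
48.6 [0.455 0.068] tx -5.8 ty 5.3
44.1 [0.461 0.063] tx -6.2 ty 4.8
39.6 [0.466 0.057] tx -6.5 ty 4.3
35.1 [0.471 0.051] tx -6.8 ty 3.8
30.7 [0.475 0.044] tx -7.1 ty 3.3
26.2 [0.479 0.037] tx -7.4 ty 2.7
21.7 [0.482 0.03 ] tx -7.5 ty 2.1
17.2 [0.485 0.023] tx -7.7 ty 1.5
12.7 [0.487 0.015] tx -7.8 ty 0.9
8.2 [0.488 0.007] tx -7.8 ty 0.3
```

```bash
python3 -m pendant '[{"rx":0,"ry":0,"rz":0,"tx":-2.7,"ty":6.8,"tz":0,"jaw":8},{"rx":0,"ry":0,"rz":0,"tx":-4.4,"ty":6.5,"tz":0,"jaw":8},{"rx":0,"ry":0,"rz":0,"tx":-4.9,"ty":6.1,"tz":0,"jaw":8},{"rx":0,"ry":0,"rz":0,"tx":-5.3,"ty":5.7,"tz":0,"jaw":8},{"rx":0,"ry":0,"rz":0,"tx":-5.8,"ty":5.3,"tz":0,"jaw":8},{"rx":0,"ry":0,"rz":0,"tx":-6.2,"ty":4.8,"tz":0,"jaw":8},{"rx":0,"ry":0,"rz":0,"tx":-6.5,"ty":4.3,"tz":0,"jaw":8},{"rx":0,"ry":0,"rz":0,"tx":-6.8,"ty":3.8,"tz":0,"jaw":8},{"rx":0,"ry":0,"rz":0,"tx":-7.1,"ty":3.3,"tz":0,"jaw":8},{"rx":0,"ry":0,"rz":0,"tx":-7.4,"ty":2.7,"tz":0,"jaw":8},{"rx":0,"ry":0,"rz":0,"tx":-7.5,"ty":2.1,"tz":0,"jaw":8},{"rx":0,"ry":0,"rz":0,"tx":-7.7,"ty":1.5,"tz":0,"jaw":8},{"rx":0,"ry":0,"rz":0,"tx":-5,"ty":0.6,"tz":0,"jaw":8},{"rx":0,"ry":0,"rz":0,"tx":0,"ty":0,"tz":0,"jaw":8}]' 10
python3 -m pendant '[{"rx":0,"ry":0,"rz":0,"tx":-4,"ty":0.3,"tz":0,"jaw":8},{"rx":0,"ry":0,"rz":0,"tx":-4,"ty":0.2,"tz":0,"jaw":8},{"rx":0,"ry":0,"rz":0,"tx":-1,"ty":0,"tz":0,"jaw":8},{"rx":0,"ry":0,"rz":0,"tx":0,"ty":0,"tz":0,"jaw":8}]' 10
python3 - <<'E'
from corr import *
corr(0,.04)
for i in range(2): c=env.read_camera("wrist")
save(c,"w15.png")
E
```

```text
time_s: 33.0
tool_pos: [0.4844, 0.0163, 0.1635]
tool_rot: [-179.9, -0.0, 98.1]
force: [-4.4, -0.5, 6.2]
grip_width: 0.0137
time_s: 33.33
tool_pos: [0.4852, 0.0117, 0.1634]
tool_rot: [-179.8, -0.3, 98.3]
force: [-6.3, 6.3, 5.3]
grip_width: 0.014
tcp [0.4852 0.0117 0.1634] [-179.81   -0.26   98.34] goal [0.488  0.0072] tx -4.8 ty 2.1 grip 0.014 F [-6.3  6.3  5.3]
```

View pics/w15.png

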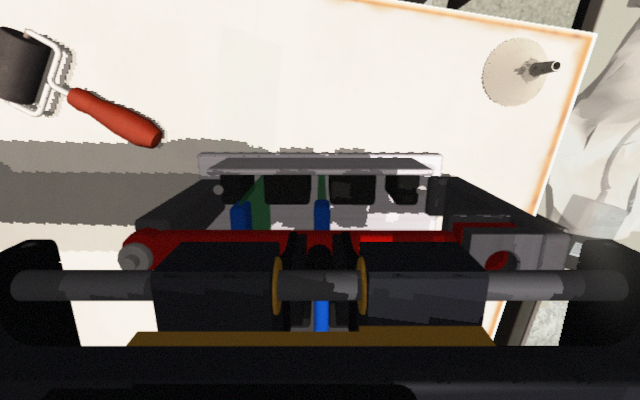

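```bash
python3 -m pendant '[{"rx":0,"ry":0,"rz":0,"tx":-2,"ty":1,"tz":0,"jaw":8},{"rx":0,"ry":0,"rz":0,"tx":-2,"ty":1,"tz":0,"jaw":8},{"rx":0,"ry":0,"rz":0,"tx":-1,"ty":0.5,"tz":0,"jaw":8},{"rx":0,"ry":0,"rz":0,"tx":0,"ty":0,"tz":0,"jaw":8},{"rx":0,"ry":0,"rz":0,"tx":0,"ty":0,"tz":0,"jaw":8}]' 10
python3 - <<'E'
from corr import *
corr(0,.04)
c=env.read_camera("scene");c=env.read_camera("scene");crop(c,"s16.png",190,190,330,330,5)
E
```

```text
time_s: 33.85
tool_pos: [0.4857, 0.0085, 0.1625]
tool_rot: [-179.5, -0.4, 98.4]
force: [-11.1, 8.3, 7.7]
grip_width: 0.0136
tcp [0.4857 0.0085 0.1625] [-179.47   -0.38   98.41] goal [0.488  0.0072] tx -1.6 ty 2.0 grip 0.0136 F [-11.1   8.3   7.7]
```

View pics/s16.png

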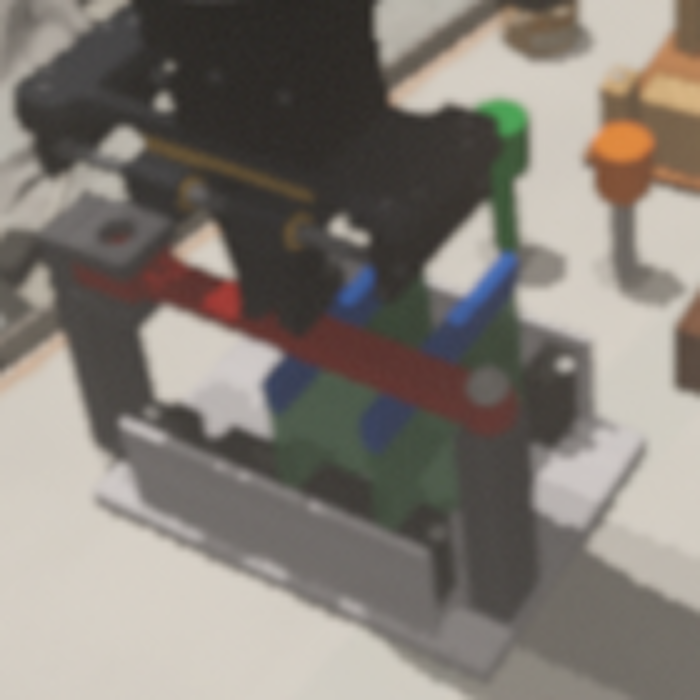

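```bash
python3 -m pendant '[{"rx":0,"ry":0,"rz":0,"tx":0,"ty":0,"tz":0,"jaw":20},{"rx":0,"ry":0,"rz":0,"tx":0,"ty":0,"tz":0,"jaw":36},{"rx":0,"ry":0,"rz":0,"tx":0,"ty":0,"tz":0,"jaw":36},{"rx":0,"ry":0,"rz":0,"tx":0,"ty":0,"tz":-10,"jaw":36},{"rx":0,"ry":0,"rz":0,"tx":0,"ty":0,"tz":-20,"jaw":36},{"rx":0,"ry":0,"rz":0,"tx":0,"ty":0,"tz":-25,"jaw":36},{"rx":0,"ry":0,"rz":0,"tx":0,"ty":0,"tz":-25,"jaw":36},{"rx":0,"ry":0,"rz":0,"tx":0,"ty":0,"tz":-25,"jaw":36},{"rx":0,"ry":0,"rz":0,"tx":0,"ty":0,"tz":-20,"jaw":36},{"rx":0,"ry":0,"rz":0,"tx":0,"ty":0,"tz":-10,"jaw":36},{"rx":0,"ry":0,"rz":0,"tx":0,"ty":0,"tz":0,"jaw":36},{"rx":0,"ry":0,"rz":0,"tx":0,"ty":0,"tz":0,"jaw":36}]' 10
cat > peg.py <<'E'
from casefit import *
for i in range(3): c=env.read_camera("wrist")
C=cloud(c);v,u=np.mgrid[0:400,0:640]; z=C[...,2]
P=C[(v<240)&(z>.168)&(z<.182)&(np.hypot(C[...,0]-.47,C[...,1]-.03)<.12)]
hsv=cv2.cvtColor(c["img"],cv2.COLOR_RGB2HSV); red=((hsv[...,0]<8)|(hsv[...,0]>172))&(hsv[...,1]>150)
B=C[red&(z>.139)&(z<.145)&(np.hypot(C[...,0]-.47,C[...,1]-.03)<.16)]
r=cv2.minAreaRect((P[:,:2]*1000).astype(np.float32)); print("peg",len(P),np.round(r[0],1),np.round(r[1],1)); q=np.array(r[0])-[389,-7]; print("ang peg",np.degrees(np.arctan2(q[1],q[0]))-8.2,np.hypot(*q))
d=np.linalg.svd(B[:,:2]-B[:,:2].mean(0),full_matrices=False)[2][0]; print("bar dir",np.degrees(np.arctan(d[1]/d[0]))-8.2,len(B))
fit(c); import sys; save(c,sys.argv[1]); print(env.get_obs()["tool_pos"],env.get_obs()["tool_rot"])
E
python3 peg.py w17.png
```

```text
time_s: 34.95
tool_pos: [0.4899, 0.0041, 0.2985]
tool_rot: [180.0, 0.0, 98.2]
force: [-0.7, -0.8, -0.1]
grip_width: 0.036
peg 234 [487.3   7.3] [12.9 13.4]
ang peg 0.050507855822246484 99.35031636122133
bar dir -0.2501547625244376 3697
fork 1994 [0.589  0.022  0.1558] [588.9  21.4] [51.8 36.6] 8.26
bar 4111 [0.4794 0.0071 0.1416] [494.7   6.8] [237.5  32.1] 9.86
peg 245 [0.4872 0.0081 0.1765] [487.3   7.3] [13.  13.4] 6.65
hinge 233 [ 0.3897 -0.0064  0.1509] [388.8  -7.4] [16.9 17.1] 51.54
wall- 14 [ 0.4502 -0.0634  0.07  ] [450.2 -64. ] [ 0.4 27.3] 8.57
hole [421.20754717 187.20754717] 267.5 [0.58061658 0.02103669 0.156     ]
[0.48899957 0.00419616 0.29705383] [-1.79866912e+02 -3.98706857e-02  9.82640985e+01]
```

View pics/w17.png

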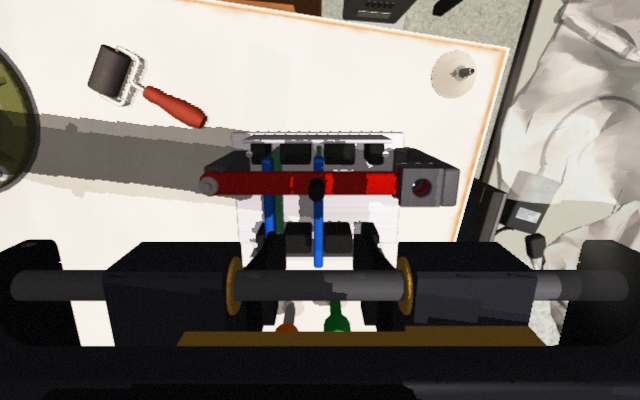

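```bash
cat > pin.py <<'E'
from h import *
def orange(c):
    hsv=cv2.cvtColor(c["img"],cv2.COLOR_RGB2HSV); m=((hsv[...,0]>8)&(hsv[...,0]<18)&(hsv[...,1]>190)&(hsv[...,2]>140)).astype(np.uint8)
    n,l,s,ct=cv2.connectedComponentsWithStats(m); C=cloud(c)
    for i in range(1,n):
        if s[i,4]<25: continue
        P=C[l==i]; zt=np.percentile(P[:,2],90); T=P[np.abs(P[:,2]-zt)<.004]
        if not (0.03<zt<0.2 and T[:,0].max()<.7): continue
        (x,y),r=cv2.minEnclosingCircle((T[:,:2]*1000).astype(np.float32))
        print("orange px",ct[i].round(0),"box",s[i].tolist(),"top z",zt.round(4),"mean",T.mean(0).round(4),"circ",round(x,1),round(y,1),round(r,1))
if __name__=="__main__":
    c=env.read_camera("top"); orange(c); crop(c,"top20.png",260,160,360,290,5)
    s=env.read_camera("scene"); orange(s); crop(s,"scene20.png",280,200,400,290,6)
    print(cloud(c)[225:265:6,290:330:6].round(3)[...,2])
E
python3 pin.py
```

```text
[[ 0.    -0.003 -0.004  0.045 -0.002  0.001 -0.002]
 [ 0.001  0.04   0.085  0.043  0.007 -0.001 -0.   ]
 [ 0.003  0.044  0.089  0.042  0.044 -0.001 -0.006]
 [ 0.     0.043  0.041  0.045  0.044 -0.001 -0.   ]
 [-0.002 -0.    -0.001  0.001 -0.002  0.002 -0.002]
 [-0.003  0.005 -0.002 -0.     0.004  0.     0.003]
 [-0.002  0.    -0.003 -0.001 -0.002 -0.002 -0.   ]]
```

View pics/top20.png

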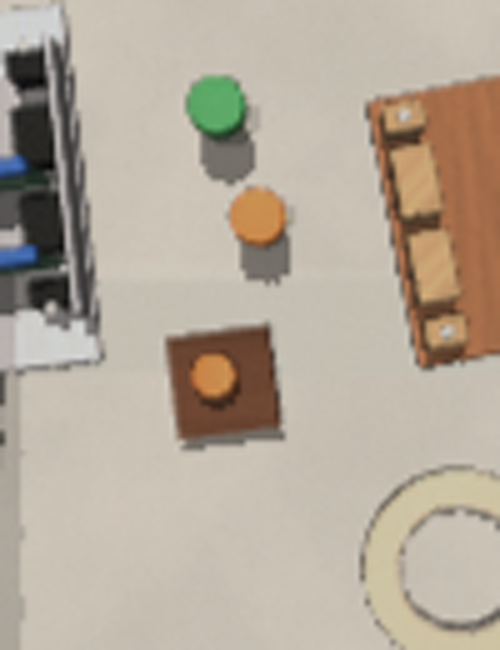

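View pics/scene20.png

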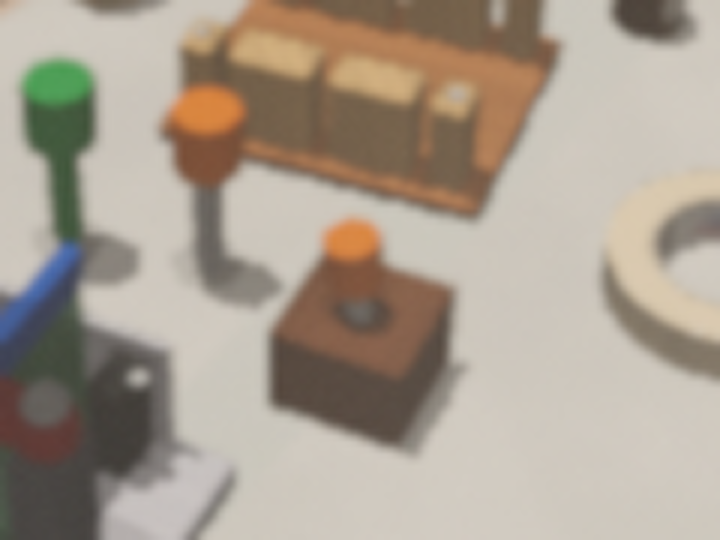

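```bash
python3 -m pendant '[{"rx":0,"ry":0,"rz":0,"tx":-12,"ty":-8,"tz":0,"jaw":50},{"rx":0,"ry":0,"rz":0,"tx":-20,"ty":-14,"tz":0,"jaw":60},{"rx":0,"ry":0,"rz":0,"tx":-20,"ty":-14,"tz":0,"jaw":60},{"rx":0,"ry":0,"rz":0,"tx":-20,"ty":-14,"tz":0,"jaw":60},{"rx":0,"ry":0,"rz":0,"tx":-20,"ty":-14,"tz":0,"jaw":60},{"rx":0,"ry":0,"rz":0,"tx":-20,"ty":-14,"tz":0,"jaw":60},{"rx":0,"ry":0,"rz":0,"tx":-20,"ty":-14,"tz":0,"jaw":60},{"rx":0,"ry":0,"rz":0,"tx":-20,"ty":-14,"tz":0,"jaw":60},{"rx":0,"ry":0,"rz":0,"tx":-20,"ty":-14,"tz":0,"jaw":60},{"rx":0,"ry":0,"rz":0,"tx":-12,"ty":-6,"tz":0,"jaw":60},{"rx":0,"ry":0,"rz":0,"tx":0,"ty":0,"tz":0,"jaw":60},{"rx":0,"ry":0,"rz":0,"tx":0,"ty":0,"tz":0,"jaw":60}]' 10
python3 - <<'E'
from pin import *
for i in range(3): c=env.read_camera("wrist")
print(env.get_obs()["tool_pos"],env.get_obs()["tool_rot"],env.get_obs()["qpos"].round(1)); save(c,"w21.png")
orange(c)
hsv=cv2.cvtColor(c["img"],cv2.COLOR_RGB2HSV); t=env.read_camera("top"); print(cv2.cvtColor(t["img"],cv2.COLOR_RGB2HSV)[235,303],onz(t,302.8,235,.086))
E
```

```text
time_s: 36.2
tool_pos: [0.3912, -0.1958, 0.2979]
tool_rot: [-180.0, -0.1, 98.2]
force: [-0.6, 0.1, -0.9]
grip_width: 0.06
[ 0.39206724 -0.19449818  0.29836831] [-1.79995416e+02 -2.31355899e-02  9.84014944e+01] [ 53.7  -8.9 -27.1 104.6  -4.1  83.4  35.8]
orange px [391. 211.] box [377, 198, 28, 27, 580] top z 0.098 mean [ 0.4777 -0.2215  0.097 ] circ 478.0 -221.7 15.9
[28 72 95] [ 0.38464573 -0.20226118  0.086     ]
```

View pics/w21.png

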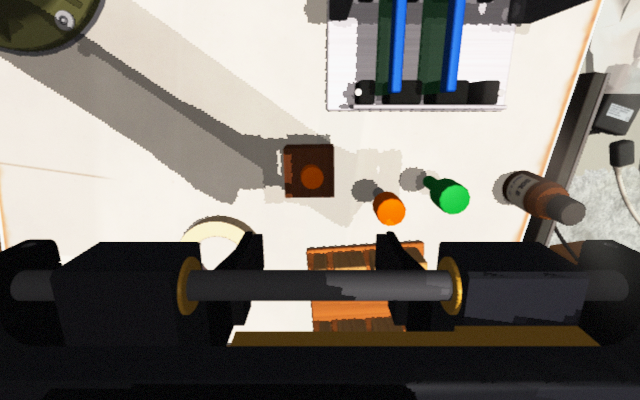

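```bash
cat > pin2.py <<'E'
from corr import *
def pinhead(c,zlo=.080,zhi=.093,ctr=(.385,-.202),rad=.03):
    C=cloud(c); m=(C[...,2]>zlo)&(C[...,2]<zhi)&(np.hypot(C[...,0]-ctr[0],C[...,1]-ctr[1])<rad)
    P=C[m]; (x,y),r=cv2.minEnclosingCircle((P[:,:2]*1000).astype(np.float32)); rr=cv2.minAreaRect((P[:,:2]*1000).astype(np.float32))
    v,u=np.nonzero(m); print("head n",len(P),"z",np.median(P[:,2]).round(4),"circ",round(x,1),round(y,1),round(r,1),"rect",np.round(rr[0],1),np.round(rr[1],1),"px",u.mean().round(1),v.mean().round(1))
    return np.array(rr[0])/1000
def stand(c,ctr=(.385,-.202)):
    C=cloud(c); m=(C[...,2]>.039)&(C[...,2]<.049)&(np.hypot(C[...,0]-ctr[0],C[...,1]-ctr[1])<.05)
    rr=cv2.minAreaRect((C[m][:,:2]*1000).astype(np.float32)); print("stand",m.sum(),np.round(rr[0],1),np.round(rr[1],1),round(rr[2],1),np.median(C[m][:,2]))
E
python3 - <<'E'
from pin2 import *
for i in range(2): c=env.read_camera("wrist")
g=pinhead(c); stand(c); t=env.read_camera("top"); pinhead(t); stand(t)
corr(0,0,org=g)
crop(c,"w21z.png",270,130,420,235,5)
E
```

```text
head n 407 z 0.0856 circ 385.9 -199.1 13.0 rect [ 385.7 -199.1] [24.9 25. ] px 312.2 177.2
stand 2034 [ 381.9 -203.1] [62.  62.5] 9.1 0.044000929237305225
head n 0 z nan circ 0.0 0.0 0.0 rect [0. 0.] [0. 0.] px nan nan
stand 34 [ 370.2 -231.2] [29.9 12.1] 2.3 0.04402675166980219
tcp [ 0.3918 -0.1952  0.2985] [-1.800e+02  1.000e-02  9.836e+01] goal [ 0.3857 -0.1991] tx -3.0 ty -6.6 grip 0.0601 F [ 0.4 -0.2  0.5]
  return _methods._mean(a, axis=axis, dtype=dtype,
  ret = ret.dtype.type(ret / rcount)
pin2.py:5: RuntimeWarning: Mean of empty slice.
  v,u=np.nonzero(m); print("head n",len(P),"z",np.median(P[:,2]).round(4),"circ",round(x,1),round(y,1),round(r,1),"rect",np.round(rr[0],1),np.round(rr[1],1),"px",u.mean().round(1),v.mean().round(1))
```

View pics/w21z.png

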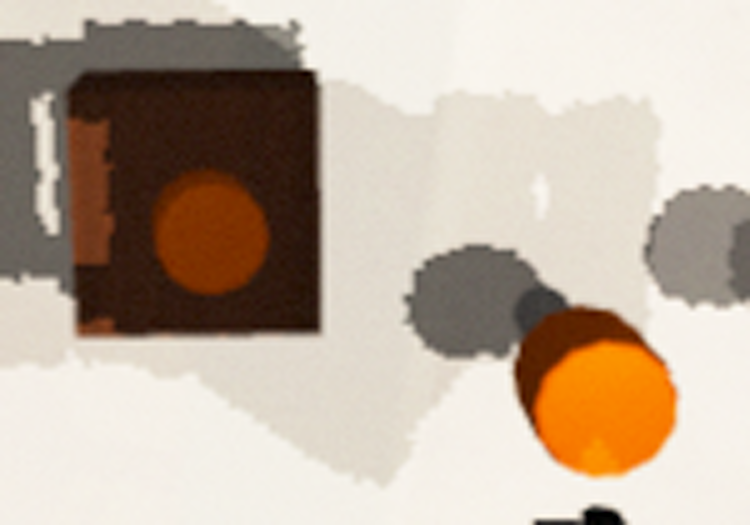

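```bash
python3 -m pendant '[{"rx":0,"ry":0,"rz":0,"tx":-1.5,"ty":-3.3,"tz":10,"jaw":60},{"rx":0,"ry":0,"rz":0,"tx":-1.5,"ty":-3.3,"tz":20,"jaw":60},{"rx":0,"ry":0,"rz":0,"tx":0,"ty":0,"tz":20,"jaw":60},{"rx":0,"ry":0,"rz":0,"tx":0,"ty":0,"tz":20,"jaw":60},{"rx":0,"ry":0,"rz":0,"tx":0,"ty":0,"tz":20,"jaw":60},{"rx":0,"ry":0,"rz":0,"tx":0,"ty":0,"tz":20,"jaw":60},{"rx":0,"ry":0,"rz":0,"tx":0,"ty":0,"tz":20,"jaw":60},{"rx":0,"ry":0,"rz":0,"tx":0,"ty":0,"tz":14,"jaw":60},{"rx":0,"ry":0,"rz":0,"tx":0,"ty":0,"tz":6,"jaw":60},{"rx":0,"ry":0,"rz":0,"tx":0,"ty":0,"tz":0,"jaw":60},{"rx":0,"ry":0,"rz":0,"tx":0,"ty":0,"tz":0,"jaw":60}]' 10
python3 - <<'E'
from pin2 import *
for i in range(3): c=env.read_camera("wrist")
g=pinhead(c); stand(c); corr(0,0,org=g); save(c,"w22.png"); print(env.get_obs()["qpos"].round(1))
E
```

```text
time_s: 37.47
tool_pos: [0.3854, -0.1998, 0.1486]
tool_rot: [-180.0, -0.0, 98.3]
force: [0.2, 0.1, 1.0]
grip_width: 0.06
head n 1080 z 0.0856 circ 385.9 -199.0 13.0 rect [ 386.  -199.1] [25.1 25.2] px 317.0 216.8
stand 4513 [ 381.8 -203.2] [62.1 63. ] 9.3 0.04400757278990086
tcp [ 0.3861 -0.2002  0.1496] [1.7992e+02 9.0000e-02 9.8270e+01] goal [ 0.386  -0.1991] tx 1.1 ty 0.1 grip 0.06 F [0.5 0.5 0.7]
[ 53.4  -3.6 -28.3 117.6  -1.8  65.4  34.2]
```

View pics/w22.png

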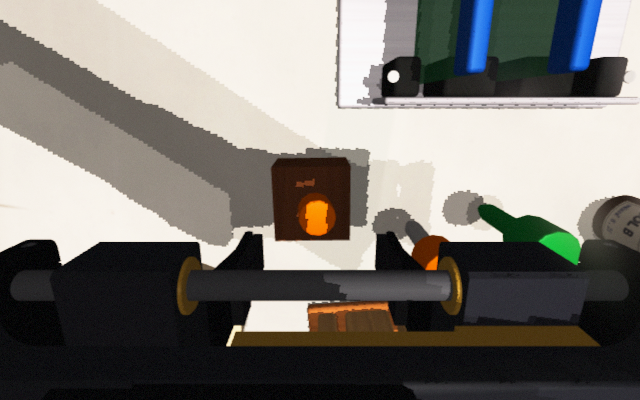

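```bash
python3 -m pendant '[{"rx":0,"ry":0,"rz":0,"tx":1,"ty":0,"tz":8,"jaw":46},{"rx":0,"ry":0,"rz":0,"tx":0,"ty":0,"tz":14,"jaw":46},{"rx":0,"ry":0,"rz":0,"tx":0,"ty":0,"tz":14,"jaw":46},{"rx":0,"ry":0,"rz":0,"tx":0,"ty":0,"tz":14,"jaw":46},{"rx":0,"ry":0,"rz":0,"tx":0,"ty":0,"tz":12,"jaw":46},{"rx":0,"ry":0,"rz":0,"tx":0,"ty":0,"tz":8,"jaw":46},{"rx":0,"ry":0,"rz":0,"tx":0,"ty":0,"tz":2,"jaw":46},{"rx":0,"ry":0,"rz":0,"tx":0,"ty":0,"tz":0,"jaw":46},{"rx":0,"ry":0,"rz":0,"tx":0,"ty":0,"tz":0,"jaw":46}]' 10
python3 - <<'E'
from pin2 import *
corr(0,0,org=(.386,-.1991))
s=env.read_camera("scene"); crop(s,"s23.png",270,180,390,290,6)
E
```

```text
time_s: 38.37
tool_pos: [0.3857, -0.199, 0.077]
tool_rot: [180.0, 0.0, 98.3]
force: [-0.3, -0.1, -0.4]
grip_width: 0.0458
tcp [ 0.3857 -0.199   0.077 ] [1.7996e+02 3.0000e-02 9.8270e+01] goal [ 0.386  -0.1991] tx -0.2 ty 0.3 grip 0.0458 F [-0.3 -0.1 -0.4]
```

View pics/s23.png

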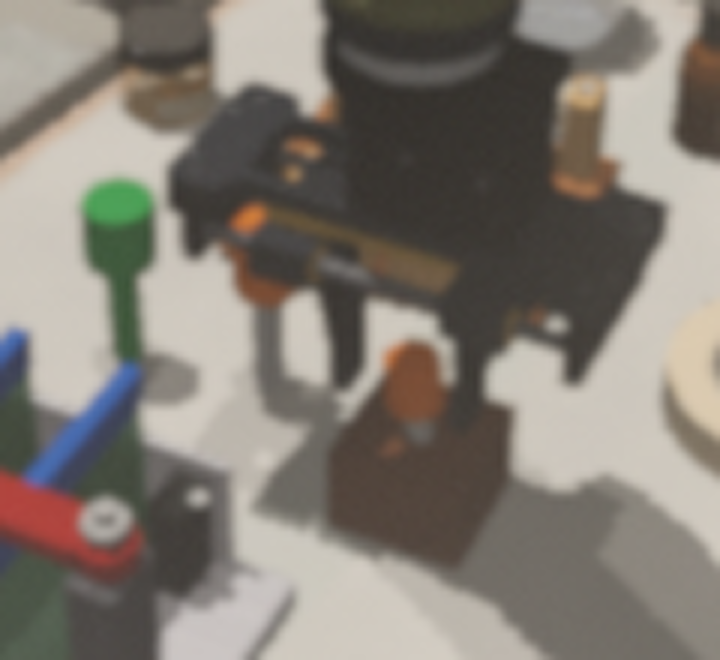

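```bash
python3 -m pendant '[{"rx":0,"ry":0,"rz":0,"tx":0,"ty":0,"tz":0,"jaw":34},{"rx":0,"ry":0,"rz":0,"tx":0,"ty":0,"tz":0,"jaw":28},{"rx":0,"ry":0,"rz":0,"tx":0,"ty":0,"tz":0,"jaw":20},{"rx":0,"ry":0,"rz":0,"tx":0,"ty":0,"tz":0,"jaw":20},{"rx":0,"ry":0,"rz":0,"tx":0,"ty":0,"tz":0,"jaw":20},{"rx":0,"ry":0,"rz":0,"tx":0,"ty":0,"tz":0,"jaw":20},{"rx":0,"ry":0,"rz":0,"tx":0,"ty":0,"tz":0,"jaw":20}]' 20
python3 -m pendant '[{"rx":0,"ry":0,"rz":0,"tx":0,"ty":0,"tz":-3,"jaw":20},{"rx":0,"ry":0,"rz":0,"tx":0,"ty":0,"tz":-6,"jaw":20},{"rx":0,"ry":0,"rz":0,"tx":0,"ty":0,"tz":-10,"jaw":20},{"rx":0,"ry":0,"rz":0,"tx":0,"ty":0,"tz":-12,"jaw":20},{"rx":0,"ry":0,"rz":0,"tx":0,"ty":0,"tz":-12,"jaw":20},{"rx":0,"ry":0,"rz":0,"tx":0,"ty":0,"tz":-10,"jaw":20},{"rx":0,"ry":0,"rz":0,"tx":0,"ty":0,"tz":-6,"jaw":20},{"rx":0,"ry":0,"rz":0,"tx":0,"ty":0,"tz":0,"jaw":20}]' 20
python3 - <<'E'
from pin2 import *
corr(0,0,org=(.386,-.1991))
s=env.read_camera("scene"); crop(s,"s24.png",270,180,390,290,6)
E
```

```text
time_s: 39.0
tool_pos: [0.3848, -0.1991, 0.0767]
tool_rot: [-179.9, 0.0, 98.3]
force: [-2.7, -0.1, 3.3]
grip_width: 0.0261
time_s: 39.67
tool_pos: [0.3864, -0.1993, 0.1373]
tool_rot: [179.9, 0.1, 98.3]
force: [0.8, -1.2, -0.5]
grip_width: 0.0263
tcp [ 0.3864 -0.1993  0.1373] [1.7986e+02 1.4000e-01 9.8270e+01] goal [ 0.386  -0.1991] tx 0.2 ty -0.4 grip 0.0263 F [ 0.8 -1.2 -0.5]
```

View pics/s24.png

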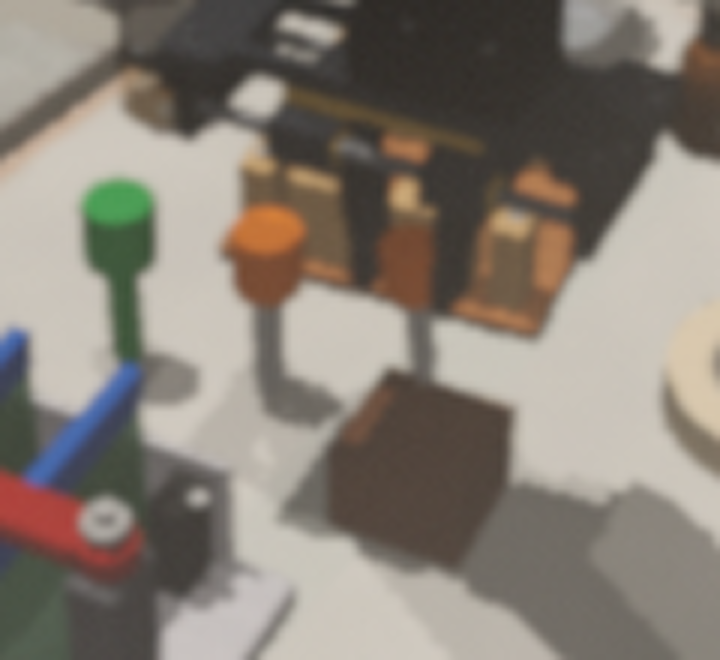

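```bash
python3 -m pendant '[{"rx":0,"ry":0,"rz":0,"tx":0,"ty":0,"tz":-10,"jaw":20},{"rx":0,"ry":0,"rz":0,"tx":0,"ty":0,"tz":-20,"jaw":20},{"rx":0,"ry":0,"rz":0,"tx":0,"ty":0,"tz":-20,"jaw":20},{"rx":0,"ry":0,"rz":0,"tx":0,"ty":0,"tz":-20,"jaw":20},{"rx":0,"ry":0,"rz":0,"tx":0,"ty":0,"tz":-20,"jaw":20},{"rx":0,"ry":0,"rz":0,"tx":0,"ty":0,"tz":-20,"jaw":20},{"rx":0,"ry":0,"rz":0,"tx":0,"ty":0,"tz":-20,"jaw":20},{"rx":0,"ry":0,"rz":0,"tx":0,"ty":0,"tz":-20,"jaw":20},{"rx":0,"ry":0,"rz":0,"tx":0,"ty":0,"tz":-10,"jaw":20},{"rx":0,"ry":0,"rz":0,"tx":0,"ty":0,"tz":0,"jaw":20}]' 20
python3 -m pendant '[{"rx":0,"ry":0,"rz":0,"tx":7,"ty":8,"tz":0,"jaw":20},{"rx":0,"ry":0,"rz":0,"tx":12,"ty":14,"tz":0,"jaw":20},{"rx":0,"ry":0,"rz":0,"tx":14,"ty":16,"tz":0,"jaw":20},{"rx":0,"ry":0,"rz":0,"tx":14,"ty":16,"tz":0,"jaw":20},{"rx":0,"ry":0,"rz":0,"tx":14,"ty":16,"tz":0,"jaw":20},{"rx":0,"ry":0,"rz":0,"tx":14,"ty":16,"tz":0,"jaw":20},{"rx":0,"ry":0,"rz":0,"tx":14,"ty":16,"tz":0,"jaw":20},{"rx":0,"ry":0,"rz":0,"tx":14,"ty":16,"tz":0,"jaw":20},{"rx":0,"ry":0,"rz":0,"tx":14,"ty":16,"tz":0,"jaw":20},{"rx":0,"ry":0,"rz":0,"tx":14,"ty":16,"tz":0,"jaw":20},{"rx":0,"ry":0,"rz":0,"tx":14,"ty":16,"tz":0,"jaw":20},{"rx":0,"ry":0,"rz":0,"tx":14,"ty":16,"tz":0,"jaw":20},{"rx":0,"ry":0,"rz":0,"tx":14,"ty":16,"tz":0,"jaw":20},{"rx":0,"ry":0,"rz":0,"tx":10,"ty":16,"tz":0,"jaw":20},{"rx":0,"ry":0,"rz":0,"tx":7,"ty":10,"tz":0,"jaw":20},{"rx":0,"ry":0,"rz":0,"tx":0,"ty":0,"tz":0,"jaw":20},{"rx":0,"ry":0,"rz":0,"tx":0,"ty":0,"tz":0,"jaw":20}]' 20
python3 - <<'E'
from pin2 import *
for i in range(3): c=env.read_camera("wrist")
corr(0,0,org=(.5807,.0208)); save(c,"w25.png"); print(env.get_obs()["qpos"].round(1))
s=env.read_camera("scene"); crop(s,"s25.png",180,150,320,270,5.5)
from casefit import fit; fit(c)
E
```

```text
time_s: 40.55
tool_pos: [0.3862, -0.1992, 0.2977]
tool_rot: [179.8, 0.1, 98.3]
force: [0.7, -0.1, -1.1]
grip_width: 0.0261
time_s: 41.97
tool_pos: [0.5788, 0.0228, 0.2937]
tool_rot: [-179.8, -0.1, 98.4]
force: [-0.9, -0.0, -0.6]
grip_width: 0.0263
tcp [0.5789 0.0207 0.2949] [-1.7992e+02  2.0000e-02  9.8210e+01] goal [0.5807 0.0208] tx -0.2 ty 1.8 grip 0.0265 F [ 0.3 -0.7 -1.7]
[ 33.9  12.8 -45.3  87.    9.2  84.   -3.4]
fork 1954 [0.5897 0.0223 0.1558] [589.2  21.7] [52.  36.1] 8.29
bar 4042 [0.4784 0.0068 0.1417] [497.3   9.6] [236.4  28.1] 10.11
peg 285 [0.4887 0.0083 0.1757] [487.8   7.3] [13.2 13.1] 15.57
hinge 245 [ 0.391  -0.0063  0.1508] [389.1  -7.2] [16.9 17.3] 40.52
wall- 66 [ 0.4669 -0.0641  0.07  ] [475.9 -62.3] [52.2 30.9] 8.27
hole [320.96153846 191.98076923] 277.0 [0.58144762 0.02111267 0.156     ]
```

View pics/w25.png

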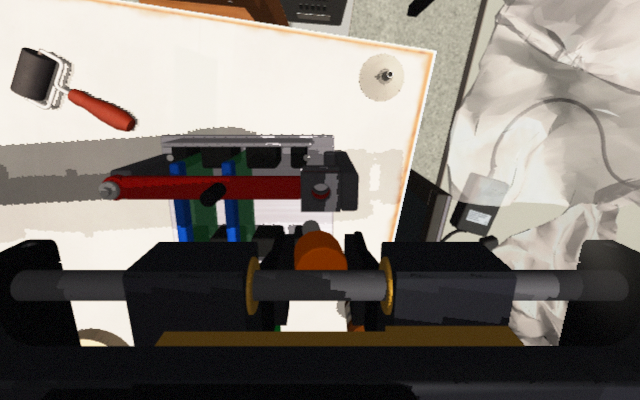

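View pics/s25.png

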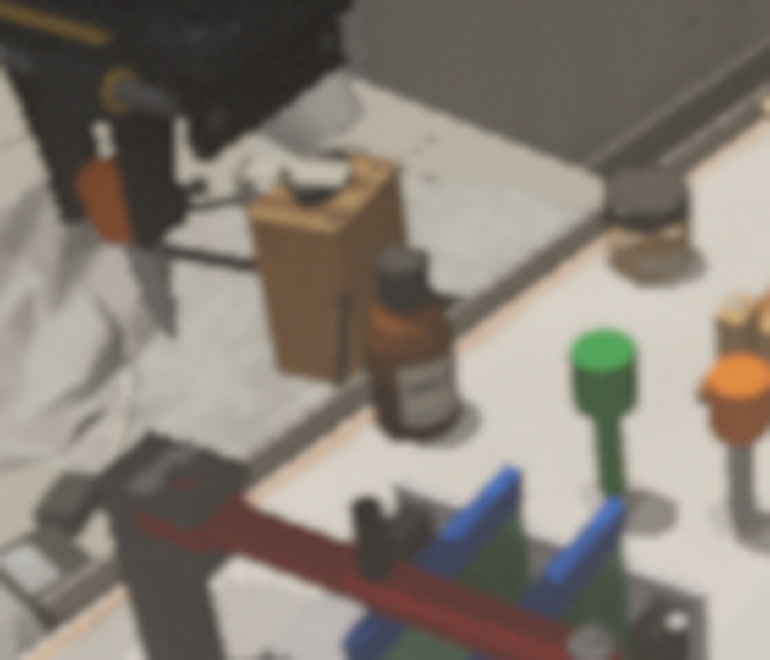

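Run:
```python
from pin2 import *
c=env.read_camera("wrist");c=env.read_camera("wrist"); C=cloud(c); o=env.get_obs(); print(o["tool_pos"])
crop(c,"w25z.png",260,170,400,310,5.5)
f=C-o["tool_pos"]
for v in range(214,272,4): print(v,[ (u,*(f[v,u]*1000).round(0).astype(int)) for u in (304,312,320)])
```

```text
[0.57923483 0.02063239 0.29559013]
214 [(304, np.int64(-9), np.int64(-72), np.int64(-283)), (312, np.int64(1), np.int64(-71), np.int64(-283)), (320, np.int64(12), np.int64(-69), np.int64(-283))]
218 [(304, np.int64(-9), np.int64(-78), np.int64(-283)), (312, np.int64(2), np.int64(-77), np.int64(-284)), (320, np.int64(13), np.int64(-75), np.int64(-283))]
222 [(304, np.int64(-8), np.int64(-84), np.int64(-283)), (312, np.int64(-4), np.int64(1), np.int64(-54)), (320, np.int64(14), np.int64(-81), np.int64(-282))]
226 [(304, np.int64(-9), np.int64(-2), np.int64(-53)), (312, np.int64(-4), np.int64(2), np.int64(-46)), (320, np.int64(15), np.int64(-87), np.int64(-283))]
230 [(304, np.int64(-8), np.int64(-1), np.int64(-45)), (312, np.int64(-4), np.int64(2), np.int64(-38)), (320, np.int64(2), np.int64(1), np.int64(-43))]
234 [(304, np.int64(-8), np.int64(-2), np.int64(-41)), (312, np.int64(-4), np.int64(10), np.int64(-12)), (320, np.int64(0), np.int64(11), np.int64(-10))]
238 [(304, np.int64(-8), np.int64(7), np.int64(-12)), (312, np.int64(-4), np.int64(11), np.int64(-6)), (320, np.int64(0), np.
[... 500 characters left out ...]
64(8), np.int64(8)), (312, np.int64(-3), np.int64(8), np.int64(8)), (320, np.int64(0), np.int64(9), np.int64(8))]
258 [(304, np.int64(-7), np.int64(6), np.int64(9)), (312, np.int64(-3), np.int64(6), np.int64(7)), (320, np.int64(1), np.int64(7), np.int64(7))]
262 [(304, np.int64(-7), np.int64(4), np.int64(8)), (312, np.int64(-3), np.int64(4), np.int64(8)), (320, np.int64(1), np.int64(5), np.int64(9))]
266 [(304, np.int64(-6), np.int64(2), np.int64(9)), (312, np.int64(-3), np.int64(3), np.int64(9)), (320, np.int64(1), np.int64(3), np.int64(9))]
270 [(304, np.int64(-8), np.int64(32), np.int64(68)), (312, np.int64(-5), np.int64(33), np.int64(68)), (320, np.int64(-3), np.int64(33), np.int64(68))]
```

View pics/w25z.png

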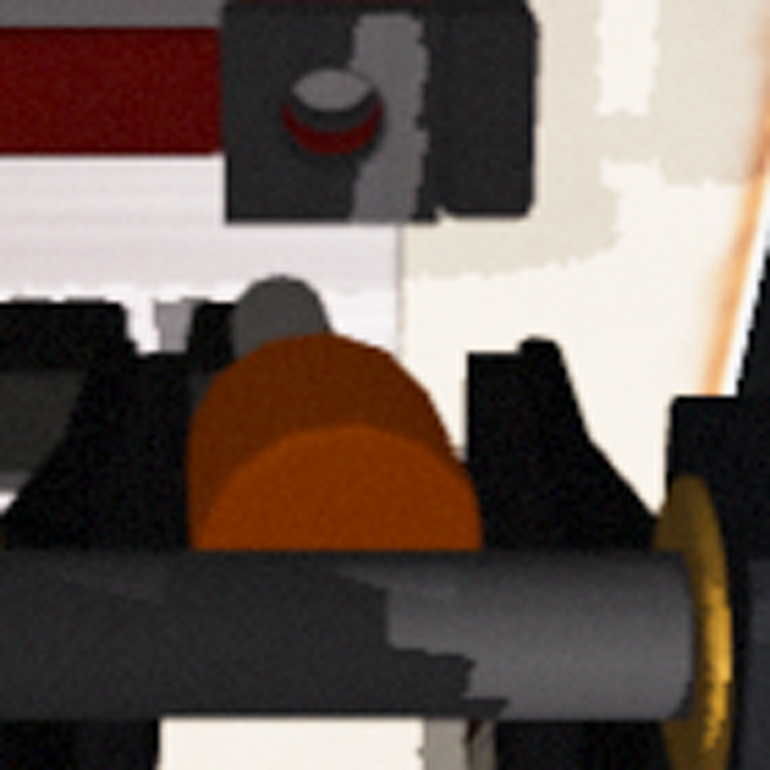

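```bash
cat > lean.py <<'E'
from pin2 import *
from scipy.optimize import least_squares
from scipy.spatial.transform import Rotation as Ro
def lean():
    for i in range(2): c=env.read_camera("wrist")
    o=env.get_obs(); R=Ro.from_euler('xyz',o["tool_rot"],degrees=True).as_matrix()
    T=((cloud(c)-o["tool_pos"])@R)*1000   # tool frame, z down
    v,u=np.mgrid[0:400,0:640]; hsv=cv2.cvtColor(c["img"],cv2.COLOR_RGB2HSV)
    org=(hsv[...,0]<20)&(hsv[...,1]>150)
    near=(np.hypot(T[...,0],T[...,1])<25)&(u>285)&(u<360)
    top=T[near&org&(v<268)&(T[...,2]<-4)]
    zt=np.median(top[:,2])
    hs=T[near&org&(T[...,2]>-4)&(T[...,2]<14)&(v<268)]
    sh=T[near&~org&(T[...,2]>22)&(T[...,2]<56)&(np.hypot(T[...,0],T[...,1])<14)&(u>298)&(u<326)]
    def res(p,raw=False):
        def d(P): 
            x=P[:,0]-p[0]-p[2]*P[:,2]; y=P[:,1]-p[1]-p[3]*P[:,2]; return np.hypot(x,y)
        a,b=d(hs)-13,d(sh)-6
        return np.r_[a/np.sqrt(len(a)),b/np.sqrt(len(b))] if not raw else (a.std(),b.std(),a.mean(),b.mean())
    r=least_squares(res,[0,0,0,0],loss='soft_l1',f_scale=.05); p=r.x
    print("n",len(hs),len(sh),"head top z",zt,"axis at tcp tx %.1f ty %.1f"%(p[0],p[1]),"lean dx %.3f dy %.3f"%(p[2],p[3]),"res",np.round(res(p,True),2))
    print("tip (z=%.0f): tx %.1f ty %.1f"%(zt+76,p[0]+p[2]*(zt+76),p[1]+p[3]*(zt+76)))
    # top face plane normal
    A=np.c_[top[:,:2],np.ones(len(top))]; k=np.linalg.lstsq(A,top[:,2],rcond=None)[0]; print("top plane slope",k[:2].round(3),len(top))
    return c,p
if __name__=="__main__": lean()
E
python3 lean.py
```

```text
n 584 160 head top z -7.706413063830285 axis at tcp tx -1.2 ty 1.8 lean dx -0.051 dy -0.106 res [0.77 0.16 0.06 0.  ]
tip (z=68): tx -4.7 ty -5.4
top plane slope [0.157 0.064] 980
```

```bash
python3 -m pendant '[{"rx":-2,"ry":1.2,"rz":0,"tx":0,"ty":0,"tz":0,"jaw":20},{"rx":-2,"ry":1.2,"rz":0,"tx":0,"ty":0,"tz":0,"jaw":20},{"rx":-2,"ry":1.2,"rz":0,"tx":0,"ty":0,"tz":0,"jaw":20},{"rx":0,"ry":0,"rz":0,"tx":0,"ty":0,"tz":0,"jaw":20},{"rx":0,"ry":0,"rz":0,"tx":0,"ty":0,"tz":0,"jaw":20},{"rx":0,"ry":0,"rz":0,"tx":0,"ty":0,"tz":0,"jaw":20}]' 20
cat >> lean.py <<'E'
def world(p):
    o=env.get_obs(); R=Ro.from_euler('xyz',o["tool_rot"],degrees=True).as_matrix()
    a=R@np.array([p[2],p[3],1]); a/=np.linalg.norm(a)
    q=o["tool_pos"]+R@np.array([p[0],p[1],0])/1000
    for n,s in (("top",-.0077),("collar",.0183),("tip",.0683)): print(n,(q+a*s).round(4))
    print("axis down",a.round(3),"tool",o["tool_pos"].round(4),o["tool_rot"].round(2),"grip",o["grip_width"])
E
python3 - <<'E'
from lean import *
c,p=lean(); world(p); crop(c,"w26z.png",260,170,400,310,5.5)
s=env.read_camera("scene"); crop(s,"s26.png",180,150,320,270,5.5)
E
```

```text
time_s: 42.87
tool_pos: [0.5796, 0.0214, 0.2957]
tool_rot: [174.0, -3.5, 98.4]
force: [0.7, 0.4, -0.7]
grip_width: 0.026
n 587 155 head top z -7.6884081939264375 axis at tcp tx -1.3 ty 1.8 lean dx -0.053 dy -0.102 res [0.71 0.19 0.05 0.  ]
tip (z=68): tx -4.9 ty -5.2
top plane slope [0.133 0.068] 980
top [0.5817 0.0209 0.3034]
collar [0.5817 0.0211 0.2774]
tip [0.5818 0.0216 0.2274]
axis down [ 0.001  0.01  -1.   ] tool [0.5798 0.0219 0.2956] [174.01  -3.59  98.5 ] grip 0.02626074756951137
```

View pics/w26z.png

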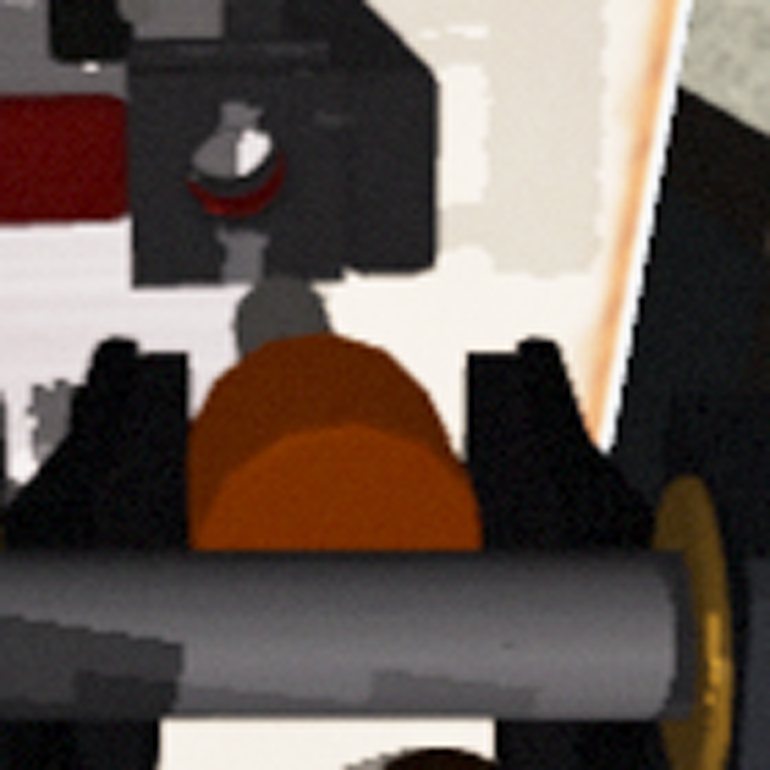

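View pics/s26.png

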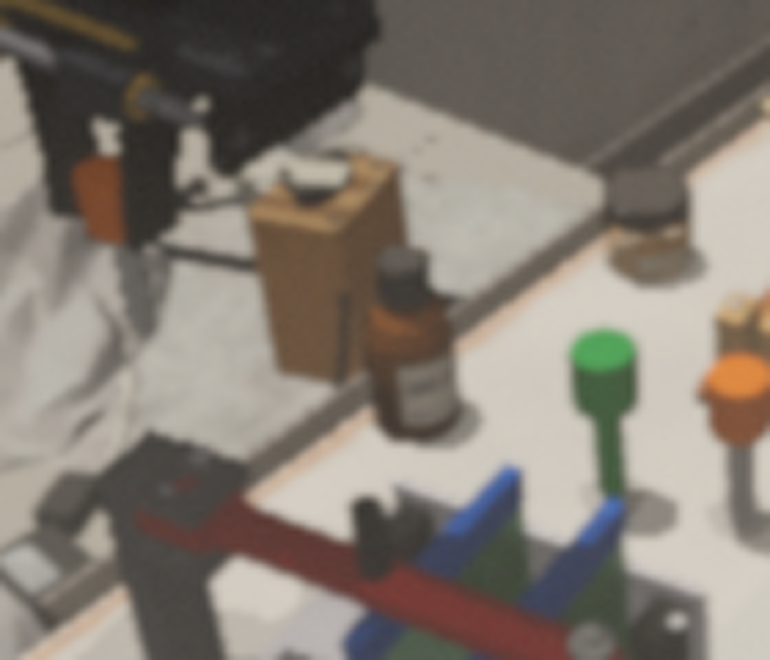

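```bash
python3 -m pendant '[{"rx":0,"ry":0,"rz":0,"tx":-0.9,"ty":-1.9,"tz":10,"jaw":20},{"rx":0,"ry":0,"rz":0,"tx":-0.63,"ty":-1.04,"tz":9.93,"jaw":20},{"rx":0,"ry":0,"rz":0,"tx":-0.63,"ty":-1.04,"tz":9.93,"jaw":20},{"rx":0,"ry":0,"rz":0,"tx":-0.63,"ty":-1.04,"tz":9.93,"jaw":20},{"rx":0,"ry":0,"rz":0,"tx":-0.63,"ty":-1.04,"tz":9.93,"jaw":20},{"rx":0,"ry":0,"rz":0,"tx":-0.63,"ty":-1.04,"tz":9.93,"jaw":20},{"rx":0,"ry":0,"rz":0,"tx":0,"ty":0,"tz":0,"jaw":20},{"rx":0,"ry":0,"rz":0,"tx":0,"ty":0,"tz":0,"jaw":20},{"rx":0,"ry":0,"rz":0,"tx":0,"ty":0,"tz":0,"jaw":20}]' 20
python3 - <<'E'
from lean import *
from casefit import fit
c,p=lean(); world(p); fit(c); crop(c,"w27z.png",220,150,400,310,4.4)
E
```

```text
time_s: 43.77
tool_pos: [0.5791, 0.0211, 0.2356]
tool_rot: [174.0, -3.6, 98.5]
force: [0.2, 0.5, 0.6]
grip_width: 0.0265
n 585 148 head top z -7.53324456923683 axis at tcp tx -1.0 ty 1.8 lean dx -0.054 dy -0.103 res [ 0.76  0.17  0.06 -0.  ]
tip (z=68): tx -4.7 ty -5.2
top plane slope [0.139 0.074] 970
top [0.5812 0.0202 0.2439]
collar [0.5813 0.0205 0.2179]
tip [0.5814 0.0209 0.1679]
axis down [ 0.002  0.009 -1.   ] tool [0.5793 0.0211 0.2361] [173.92  -3.57  98.46] grip 0.026278197597871197
fork 2281 [0.5898 0.0262 0.1558] [589.2  23.1] [51.8 33.7] 6.83
bar 6776 [0.4737 0.0063 0.1417] [496.5   9.3] [237.6  28.5] 10.14
peg 452 [0.4888 0.0092 0.1753] [487.7   8.7] [13.4 10.4] 3.57
hinge 473 [ 0.3909 -0.0062  0.1508] [388.9  -7.4] [17.9 17.1] 60.4
wall- none
```

View pics/w27z.png

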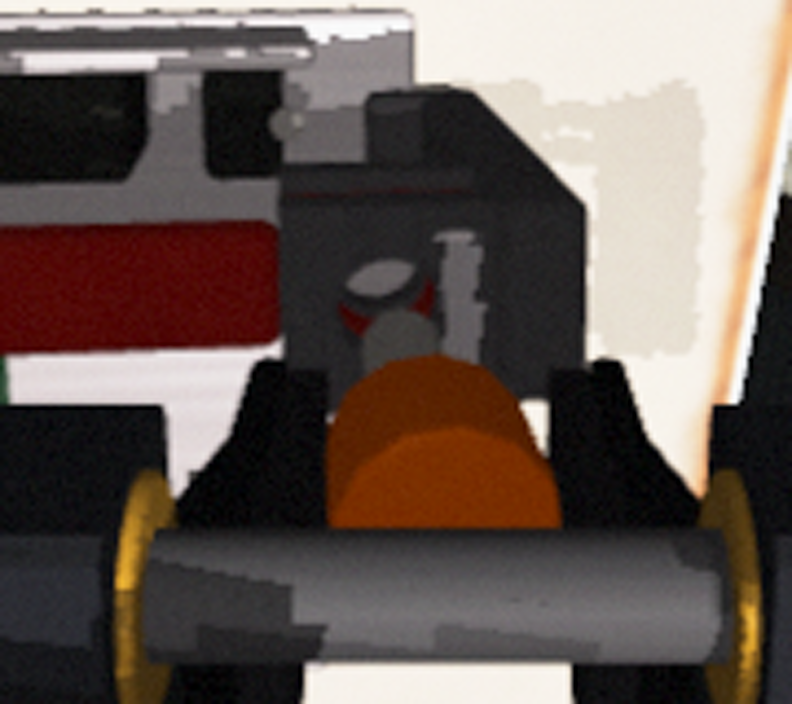

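```bash
python3 -m pendant '[{"rx":0,"ry":0,"rz":0,"tx":-0.3,"ty":-0.6,"tz":5,"jaw":20},{"rx":0,"ry":0,"rz":0,"tx":-0.3,"ty":-0.5,"tz":5,"jaw":20},{"rx":0,"ry":0,"rz":0,"tx":-0.3,"ty":-0.5,"tz":5,"jaw":20},{"rx":0,"ry":0,"rz":0,"tx":-0.3,"ty":-0.5,"tz":5,"jaw":20},{"rx":0,"ry":0,"rz":0,"tx":-0.3,"ty":-0.5,"tz":5,"jaw":20},{"rx":0,"ry":0,"rz":0,"tx":0,"ty":0,"tz":0,"jaw":20}]' 20
python3 -m pendant '[{"rx":0,"ry":0,"rz":0,"tx":-0.3,"ty":-0.5,"tz":5,"jaw":20},{"rx":0,"ry":0,"rz":0,"tx":-0.3,"ty":-0.5,"tz":5,"jaw":20},{"rx":0,"ry":0,"rz":0,"tx":-0.3,"ty":-0.5,"tz":5,"jaw":20},{"rx":0,"ry":0,"rz":0,"tx":0,"ty":0,"tz":0,"jaw":20},{"rx":0,"ry":0,"rz":0,"tx":0,"ty":0,"tz":0,"jaw":20}]' 20
python3 - <<'E'
from lean import *
c=env.read_camera("wrist"); crop(c,"w28z.png",220,150,400,310,4.4)
s=env.read_camera("scene"); crop(s,"s28.png",180,170,320,290,5.5)
E
```

```text
time_s: 44.37
tool_pos: [0.578, 0.021, 0.2086]
tool_rot: [174.1, -3.6, 98.5]
force: [-0.4, -0.0, -1.8]
grip_width: 0.026
time_s: 44.78
tool_pos: [0.5786, 0.0212, 0.1946]
tool_rot: [174.0, -3.6, 98.5]
force: [-0.6, 0.1, -1.0]
grip_width: 0.0265
```

View pics/w28z.png

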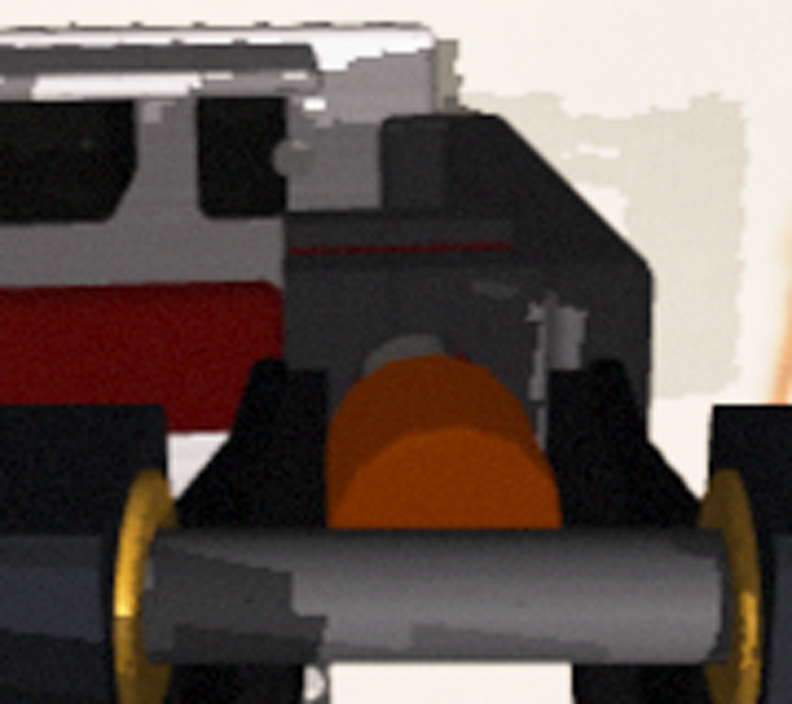

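View pics/s28.png

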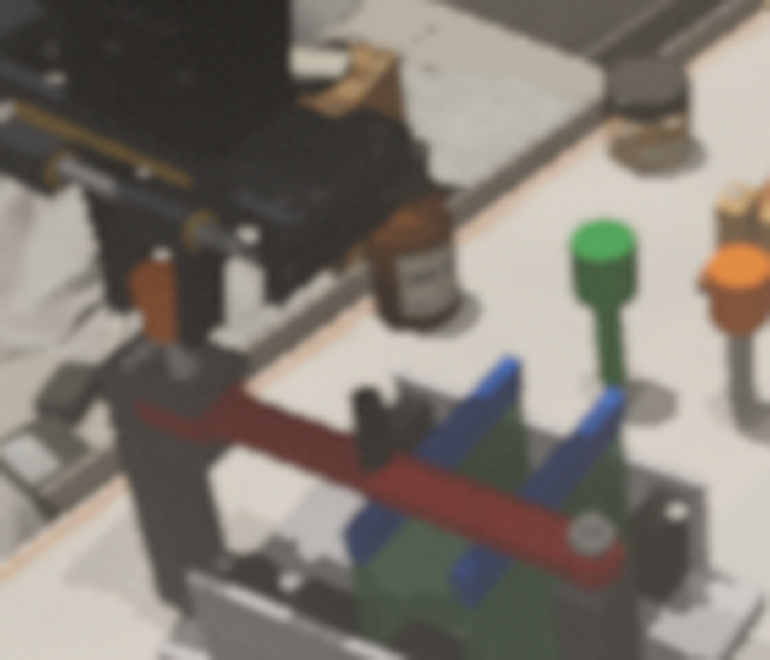

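```bash
python3 -m pendant '[{"rx":0,"ry":0,"rz":0,"tx":-0.3,"ty":-0.5,"tz":5,"jaw":20},{"rx":0,"ry":0,"rz":0,"tx":-0.3,"ty":-0.5,"tz":5,"jaw":20},{"rx":0,"ry":0,"rz":0,"tx":-0.2,"ty":-0.4,"tz":4,"jaw":20},{"rx":0,"ry":0,"rz":0,"tx":-0.1,"ty":-0.2,"tz":2,"jaw":20},{"rx":0,"ry":0,"rz":0,"tx":0,"ty":0,"tz":0,"jaw":20},{"rx":0,"ry":0,"rz":0,"tx":0,"ty":0,"tz":0,"jaw":20}]' 20
python3 -m pendant '[{"rx":0,"ry":0,"rz":0,"tx":-0.1,"ty":-0.2,"tz":2,"jaw":20},{"rx":0,"ry":0,"rz":0,"tx":0,"ty":0,"tz":0,"jaw":20}]' 20
python3 - <<'E'
from lean import *
c,p=lean();world(p)
E
```

```text
time_s: 45.38
tool_pos: [0.5789, 0.0213, 0.1787]
tool_rot: [174.0, -3.6, 98.5]
force: [1.0, -1.3, -0.9]
grip_width: 0.0265
time_s: 45.55
tool_pos: [0.5789, 0.0213, 0.1768]
tool_rot: [174.0, -3.6, 98.5]
force: [-0.7, 0.2, -0.7]
grip_width: 0.0262
n 597 223 head top z -7.514551062477522 axis at tcp tx -2.3 ty 1.7 lean dx 0.357 dy -0.062 res [ 1.75  1.69 -0.44  0.01]
tip (z=68): tx 22.1 ty -2.5
top plane slope [0.13  0.062] 973
top [0.5812 0.0162 0.1841]
collar [0.5807 0.0265 0.1602]
tip [0.5798 0.0463 0.1143]
axis down [-0.018  0.395 -0.918] tool [0.579  0.0213 0.177 ] [173.99  -3.59  98.46] grip 0.026666265033002883
```

```bash
python3 -m pendant '[{"rx":0,"ry":0,"rz":0,"tx":0,"ty":-0.1,"tz":1,"jaw":20},{"rx":0,"ry":0,"rz":0,"tx":0,"ty":0,"tz":0,"jaw":20}]' 20
python3 -m pendant '[{"rx":0,"ry":0,"rz":0,"tx":0,"ty":0,"tz":0,"jaw":28},{"rx":0,"ry":0,"rz":0,"tx":0,"ty":0,"tz":0,"jaw":32},{"rx":0,"ry":0,"rz":0,"tx":0,"ty":0,"tz":0,"jaw":40},{"rx":0,"ry":0,"rz":0,"tx":0,"ty":0,"tz":0,"jaw":46},{"rx":0,"ry":0,"rz":0,"tx":0,"ty":0,"tz":0,"jaw":46}]' 20
python3 -m pendant '[{"rx":0,"ry":0,"rz":0,"tx":0.4,"ty":0.8,"tz":-8,"jaw":46},{"rx":0,"ry":0,"rz":0,"tx":0.8,"ty":1.5,"tz":-15,"jaw":46},{"rx":0,"ry":0,"rz":0,"tx":1.2,"ty":2,"tz":-20,"jaw":46},{"rx":2,"ry":-1.2,"rz":0,"tx":0,"ty":0,"tz":-20,"jaw":46},{"rx":2,"ry":-1.2,"rz":0,"tx":0,"ty":0,"tz":-20,"jaw":46},{"rx":2,"ry":-1.2,"rz":0,"tx":0,"ty":0,"tz":-15,"jaw":46},{"rx":0,"ry":0,"rz":0,"tx":0,"ty":0,"tz":-8,"jaw":46},{"rx":0,"ry":0,"rz":0,"tx":0,"ty":0,"tz":0,"jaw":46}]' 20
python3 - <<'E'
from casefit import *
for i in range(3): c=env.read_camera("wrist")
C=cloud(c); print(env.get_obs()["tool_pos"],env.get_obs()["tool_rot"])
P=C[(C[...,2]>.172)&(C[...,2]<.2)&(np.hypot(C[...,0]-.581,C[...,1]-.021)<.03)]
print(len(P),np.median(P[:,2]),cv2.minEnclosingCircle((P[:,:2]*1000).astype(np.float32)))
A=np.c_[P[:,:2],np.ones(len(P))]; print("top slope",np.linalg.lstsq(A,P[:,2],rcond=None)[0][:2])
crop(c,"w30.png",220,120,420,280,4)
s=env.read_camera("scene"); crop(s,"s30.png",180,170,320,290,5.5)
E
```

```text
time_s: 45.82
tool_pos: [0.5789, 0.0214, 0.1759]
tool_rot: [174.0, -3.6, 98.5]
force: [0.0, -0.7, -1.4]
grip_width: 0.0264
time_s: 46.23
tool_pos: [0.579, 0.0214, 0.176]
tool_rot: [174.0, -3.6, 98.5]
force: [0.4, -0.4, -0.3]
grip_width: 0.0428
time_s: 46.9
tool_pos: [0.5764, 0.0191, 0.2841]
tool_rot: [179.8, -0.0, 98.3]
force: [-0.1, 0.4, -0.2]
grip_width: 0.0464
[0.57452466 0.01761957 0.28097207] [-1.79938121e+02 -1.00185043e-02  9.82379649e+01]
852 0.1818409508769262 ((581.1422119140625, 21.184965133666992), 12.791291236877441)
top slope [ 0.0314352 -0.0974336]
```

View pics/w30.png

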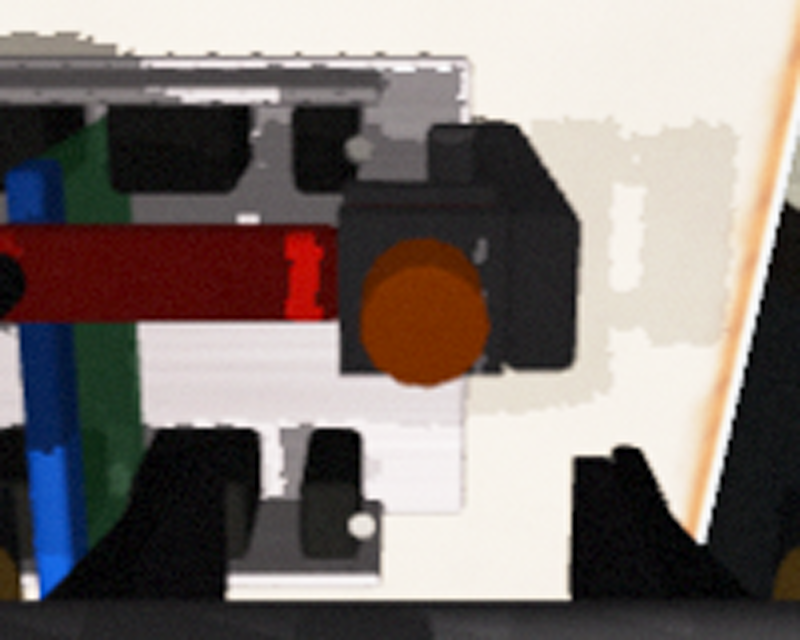

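View pics/s30.png

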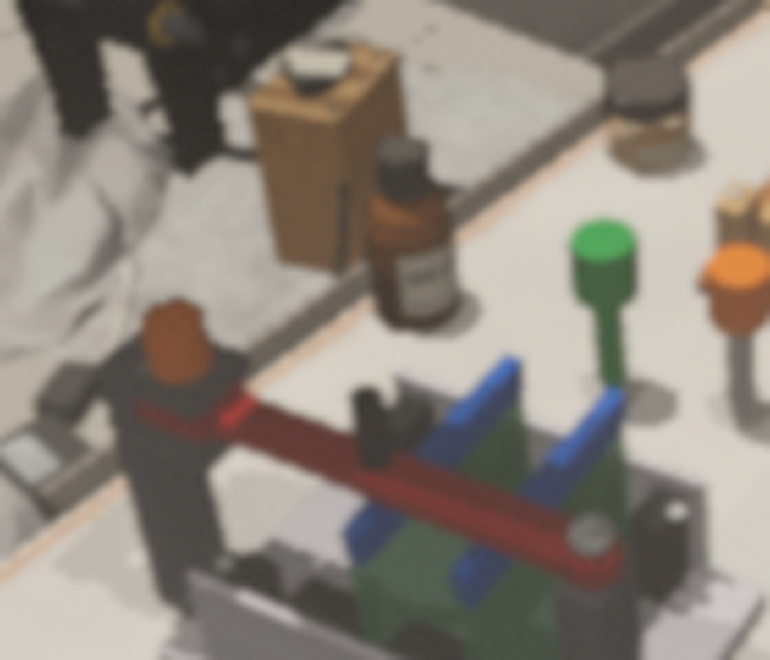

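```bash
python3 - <<'E'
from casefit import *
for i in range(2): c=env.read_camera("wrist")
C=cloud(c); P=C[(C[...,2]>.1785)&(C[...,2]<.187)&(np.hypot(C[...,0]-.581,C[...,1]-.021)<.03)]
A=np.c_[P[:,:2],np.ones(len(P))]; k=np.linalg.lstsq(A,P[:,2],rcond=None)[0]; print("slope",k[:2],P[:,2].min(),P[:,2].max(),cv2.minEnclosingCircle((P[:,:2]*1000).astype(np.float32)))
for b in blue(c): print(*b)
t=env.read_camera("top"); crop(t,"top31.png",180,120,450,300,2.9)
E
python3 peg.py w31.png | head -3
```

```text
slope [-0.00048849 -0.01755871] 0.17863087594435595 0.18383338997231907 ((581.2418212890625, 21.096717834472656), 12.922857284545898)
[167, 161, 15, 15, 149] mean [0.4364 0.0144 0.1213] rect c (436.0, 14.0) wh (9.6, 11.6) dir -84.53
[222, 160, 13, 16, 153] mean [0.4872 0.0224 0.1214] rect c (486.6, 22.0) wh (9.9, 12.7) dir -83.65
[173, 201, 20, 41, 454] mean [ 0.4446 -0.0385  0.1214] rect c (444.1, -38.5) wh (9.7, 43.9) dir -79.79
[225, 201, 18, 68, 735] mean [ 0.497  -0.0435  0.1214] rect c (496.8, -45.2) wh (10.2, 72.7) dir -81.42
peg 769 [536.9  11.7] [111.4  24.9]
ang peg -1.0043478325471273 149.04204909010042
bar dir -0.12430528880454084 4037
```

View pics/top31.png

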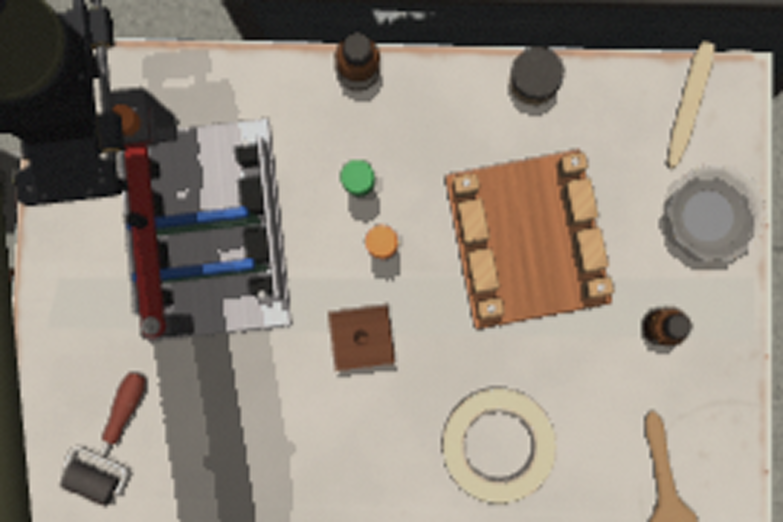

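```bash
python3 -m pendant '[{"rx":0,"ry":0,"rz":0,"tx":0,"ty":0,"tz":-10,"jaw":46},{"rx":0,"ry":0,"rz":0,"tx":0,"ty":0,"tz":-10,"jaw":46},{"rx":0,"ry":0,"rz":0,"tx":0,"ty":0,"tz":0,"jaw":46},{"rx":0,"ry":0,"rz":0,"tx":0,"ty":0,"tz":0,"jaw":46},{"rx":0,"ry":0,"rz":0,"tx":0,"ty":0,"tz":0,"jaw":46},{"rx":0,"ry":0,"rz":0,"tx":0,"ty":0,"tz":0,"jaw":46}]' 20
python3 -c "
from cell import env
print(env.sign_off())"
```

```text
time_s: 47.9
tool_pos: [0.575, 0.0181, 0.3018]
tool_rot: [-180.0, 0.0, 98.3]
force: [-0.2, 0.4, 0.7]
grip_width: 0.046
the job is handed in; nothing more can be done
None
```

The job is done and handed in at about 48 s. I swung the bar open, then moved the two plates that were present into the case, one in the middle slot and one in the near slot. I then swung the bar shut and put the smaller orange pin through the fork and eye. No verdict was reported.

What the last checks showed:
- **Plates:** both tops measured about 121.5 mm high (122 mm expected) and aligned with the case.
- **Bar:** within about 0.005 rad of shut when measured after closing. In the final check its direction was within about 0.002 rad.
- **Pin:** head top at about 182 mm, so it rests on the fork. It sits within about 1 mm of the hole's axis and about 0.02 rad from upright.
- **Bystanders and arm:** bottles, jar and tape look unmoved in the top view, and the arm was clear, about 10 cm above the pin.

Things that disagreed or went differently:
- **Stand knocked:** the pin stand was knocked aside during the run, so I located it again before grasping the pin.
- **Pin leaning:** the pin came up leaning about 0.12 rad in the grip, so I tilted the tool to bring it upright before inserting it.
- **Bad fits:** my pin-lean fit failed once the shank was hidden in the fork, and the last peg fit was spoiled by the pin head. I ignored both.

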